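# Put the label rolls under the splash guard before wash-down

### The job

The packing bench is about to be hosed down. Pull the blue carrier out from under the clear splash guard as far as you need to load it, slide every roll of labels up off its spindle and put it in the carrier's tray, flat on the tray's floor, standing or lying; then push the carrier fully home under the guard and lock it by pushing the red-topped pin from its parking block down through the fork and the carrier's lug until its flange sits on the fork. Leave the bowl, bottle and glove box where they are.

Things in the scene. Friction and masses are not known exactly. Their poses are not given: they have to be found in the camera images.
- roll0: roll of red labels: a wound paper ring 60 mm in outer diameter and 70 mm tall with an open 27 mm bore, 160 g give or take a third; origin at its centre, z along its axis. At the start it stands on a stand's base around one of the four spindles; there are 3 or 4 rolls, an absent one has no pose
- roll1: roll of yellow labels: a wound paper ring 60 mm in outer diameter and 70 mm tall with an open 27 mm bore, 160 g give or take a third; origin at its centre, z along its axis. At the start it stands on a stand's base around one of the four spindles; there are 3 or 4 rolls, an absent one has no pose
- roll2: roll of green labels: a wound paper ring 60 mm in outer diameter and 70 mm tall with an open 27 mm bore, 160 g give or take a third; origin at its centre, z along its axis. At the start it stands on a stand's base around one of the four spindles; there are 3 or 4 rolls, an absent one has no pose
- roll3: roll of blue labels: a wound paper ring 60 mm in outer diameter and 70 mm tall with an open 27 mm bore, 160 g give or take a third; origin at its centre, z along its axis. At the start it stands on a stand's base around one of the four spindles; there are 3 or 4 rolls, an absent one has no pose
- stand_a: fixed white stand, base 85 x 200 x 15 mm, origin under its centre; two upright bare steel spindles 18 mm in diameter at y = -60 and y = +60 mm (own axes) at x = 0, their round tops 114 mm above the bench; x is square to the row of spindles
- stand_b: fixed white stand, base 85 x 200 x 15 mm, origin under its centre; two upright bare steel spindles 18 mm in diameter at y = -60 and y = +60 mm (own axes) at x = 0, their round tops 114 mm above the bench; x is square to the row of spindles
- guard: fixed splash guard, origin on the bench under the carrier's home. Own axes: clear hood, x -116 to 116, y -70 to 106 mm, roof 110 mm up, open at -y; rails on a plate 190 mm wide, 12 mm high lead out to y = -270. Steel fork at x 130, y -100: two level 46 x 34 x 10 mm plates joined on the +x side, tops 24 and 56 mm up, each with an upright 19 mm hole
- fork_mouth (a point): centre of the hole's mouth in the top face of the fork's upper plate, 56 mm above the bench; the fork's two holes are in line below it, the bottom of the lower one 14 mm above the bench
- carrier (a joint): travel of the blue carrier tray along the guard's -y axis, m: 0 = pushed home under the hood against its stop, 0.18 = fully pulled out (all of the tray clear of the hood). It starts partly out, runs with about 3 N of friction and stays where it is left until locked
- carrier_floor (a point): centre of the carrier tray's inner floor (19 mm above the bench), axes as the guard's; the tray is 200 x 160 mm inside (x by y), walls 5 mm thick, rims 30 mm above the floor; moves with the carrier
- carrier_grip (a point): grip point of the carrier's handle, an upright black post 20 mm in diameter on its -y end, 115 mm from the tray's centre; the post reaches from 30 to 110 mm above the bench, this point is 88 mm up
- carrier_lug (a point): centre of the upper mouth of the 19 mm hole in the carrier's lug, a 40 x 34 x 10 mm level steel plate on the +x side of its -y end, its top 40 mm above the bench; with the carrier home the lug lies between the fork's plates and the holes line up
- pin: headed locking pin, 120 g: steel shank 14 mm in diameter and 49 mm long with a round tip, a flange 30 mm wide and 6 mm thick, and above it an upright red grip 20 mm in diameter and 44 mm tall. Origin at the centre of the flange's underside, z up along the grip. At the start it stands in the parking block, flange on its top
- pin_block: fixed white parking block 50 x 50 x 55 mm with a yellow foot and an upright 19 mm hole right through its middle; origin under its centre
- bowl: steel bowl 130 mm wide, 50 mm high, origin under its centre; not part of the job
- sanitiser: white bottle with a blue cap, 66 mm wide and 170 mm tall, origin under its centre; not part of the job
- glove_box: blue box 80 x 160 x 55 mm, origin under its centre; not part of the job

How it is judged:
By the outcome, as a careful person would: the job done as asked, in the order asked, and still so for the second after the job is handed in, with the robot touching nothing.
Of roll0, roll1, roll2, roll3 only 3 to 4 are there at a start; the rules pass over those that are not, and their reading is None.
At some moment in a run one of roll0, roll1, roll2, roll3 may be knocked a few centimetres aside while the robot is not near it.
Once in a run the grip may slacken for a moment while it holds something.
It also fails if it takes over 192 s, if anything falls off the work surface, if the arm or the gripper's body presses on something with over 40 N, if the wrist force passes 120 N, or if a joint passes its speed limit or range.

### The arm

A 6-joint arm with a two-finger parallel gripper is mounted at the origin on the work surface. World frame = base frame: x ahead of the robot, y to its left, z up, the work surface at z = 0. Lengths are in m, angles in degrees, forces in N, time in s.
With the tool pointing down it reaches from about 0.3 to 1 m from the base axis. Payload 5.1 kg.
Tool frame: the origin (TCP) lies where the fingers leave the gripper's body, on its centre line; the fingertips stand 78 mm ahead of it and the grasp point (between the pads) lies 59 mm ahead of it; z points along the fingers, y is the line along which they close (so a half turn about z gives the same grasp; the last joint's range is limited). The gripper opens to 95 mm and grips with 3 to 60 N. Pads are 20 mm wide; open, the fingers measure 119 mm over their backs; the gripper's body (75 mm by 180 mm) begins 59 mm behind the grasp point.
Start: joints at [-71.024, 7.093, 94.555, -0, 78.352, -4.733], TCP at [0.261, -0.595, 0.292] pointing down, gripper open.
Joint ranges: [-149.61, 149.61], [-58.7, 133.49], [1.44, 155.28], [-77.14, 257.14], [18.33, 153.61], [-166.67, 166.67]. Speed limits (degrees/s): [147.25, 147.25, 180, 180, 180, 180].

### API

Orientations are given as a 3x3 rotation matrix whose columns are the frame's x, y, z axes.
In Python, from bench import manip gives the robot as it stands. The module is installed in compiled form; this text tells all that it offers.
- The arm moves only by the tool apply_moves, never from a script. Its argument "targets" is a list of rows, each an object with "hand": the opening, from 0 (shut) to 1 (fully open); "travel": the shift along the tool's x, y, z scaled (see below), a list of three; "turn": the turn, a rotation vector about the tool's x, y, z scaled (see below), a list of three. In form: [{"hand": hand, "travel": [x, y, z], "turn": [wx, wy, wz]}, ...]. A call has 1 to 10 rows; each row shifts and turns the commanded pose from where the row before left it, along the tool's axes as they then stand; what a row does not reach is not made up. The controller multiplies each number of a shift by 5 cm and each number of a turn by 45 degrees. A row lasts 1/12 s, in which the tool goes at most 41.7 mm and 7.16 degrees, less where a joint would pass 70% of its speed; a pose out of reach is approached as far as the arm can. A call with a number of a shift or a turn outside -1 to 1 is refused whole. A call with a gripper value outside its range is refused whole. The fingers move at their own pace and stop on an object; "grip_force" is the grip in N (left out, the last holds). Time passes only in rows, so rows that do not move let the fingers close. It gives the time, the measured TCP pose, the force, the opening and the grip force at its end, in the units of the state.
- manip.get_state(): the state, without advancing time (a new reading comes with each control period).
- manip.capture(name): name is "side" or "top" or "wrist"; returns a dict with "pixels" (420x560x3 uint8, red, green, blue), "vertical_fov" (degrees; the focal length in pixels is half the picture's height over the tangent of half this angle, whatever the lens; pixels are square), "cx", "cy" (the principal point, pixels), "distortion" ([k1, k2, p1, p2, k3] as OpenCV has them; the pictures are not rectified), "rvec" (rotation vector, rad) and "tvec" (3), from world to camera coordinates, as OpenCV has them. Camera axes: x right, y down, z forward; pixel columns grow to the right and rows downward; lengths in m; the calibration is good to about 2 mm. A picture is of the moment at which its call begins. There is no depth.
- manip.sign_off(): hands the job in; it is judged then, once.
Trained networks look in the newest picture that a camera, given by its name, has taken for a name from the list of things; names that differ only in an ending like _2 or _b are one class to them, and where a whole thing is asked for, a point or a joint stands for the part that bears it (a point fixed in the world has none). Each returns a list of dicts, best first, with "score" (0 to 1); they miss things now and then, are a little off and sometimes report something else, mostly with a low value. They report only what shows in the picture. A call takes as long as a camera call.
- manip.trace(camera, target): "pixels" (420x560 bool, what is visible of it) and "at" ([column, row] in pixels, amid what is visible of it).
The state is a dict: "t": time; "joint_positions": joint angles; "joint_velocities": joint speeds; "joint_efforts": joint torques, N m; "tcp_pos": TCP position; "eef_rot": TCP orientation; "wrist_force": force on the tool from outside, world axes, zero at the start; "moment": the same for the moment, N m; "opening": finger opening in m; "grasp_force": force on a finger pad.
Only numpy, scipy, OpenCV 4.12 (cv2) and the standard library are available. Lean on these libraries where they do the work, as an engineer would, in place of code of your own. Each camera call takes 0.05 s, during which the arm holds its last target. There are 200 camera calls.

## Working session

There is one attempt and no reset: what is moved stays moved. The work goes in short steps, Python scripts to look and compute and a tool call to move; the robot and the scene stay as the last step left them, time stands still between calls to the robot, and variables do not carry over. Pictures are saved under pics/ and viewed, at most 16 in all, crops included, and the job is handed in when it is done.

Besides the shell and the picture viewer there is one more tool, called after "Request:" by a JSON object that holds its "fn" and its "kwargs", one argument or row to a line. apply_moves: Moves the arm, as the interface text tells. Shifts and turns lie within -1 to 1; 1 stands for 5 cm of shift or 45 degrees of turn. Its arguments: {"type":"object","properties":{"targets":{"type":"array","items":{"type":"object","properties":{"hand":{"type":"number"},"travel":{"type":"array","items":{"type":"number"}},"turn":{"type":"array","items":{"type":"number"}}}}},"grip_force":{"type":"number"}},"required":["targets"]}

```bash
mkdir -p pics; python3 - <<'E'
from bench import manip
import cv2,numpy as np
s=manip.get_state();print({k:np.round(v,3).tolist() for k,v in s.items()})
for n in ["side","top"]:
    c=manip.capture(n);cv2.imwrite(f"pics/{n}0.png",c["pixels"][:,:,::-1])
    R=cv2.Rodrigues(np.array(c["rvec"]))[0];print(n,c["vertical_fov"],c["cx"],c["cy"],c["distortion"],(-R.T@np.array(c["tvec"]).ravel()).round(3),R[2].round(3))
E
```

```text
{'t': 0.0, 'joint_positions': [-71.026, 7.133, 94.633, -0.002, 78.35, -4.734], 'joint_velocities': [-0.08, -0.022, 0.126, 0.027, 0.066, 0.056], 'joint_efforts': [0.002, -41.76, -35.993, 0.077, 0.049, -0.0], 'tcp_pos': [0.261, -0.595, 0.291], 'eef_rot': [[0.916, 0.402, -0.001], [0.402, -0.916, 0.002], [0.0, -0.002, -1.0]], 'wrist_force': [0.999, 0.215, 0.08], 'moment': [0.028, -0.007, -0.028], 'grasp_force': 0.0, 'opening': 0.095}
side 47.65214127174903 281.38605453660506 216.38232104587715 [-0.08579786  0.          0.          0.          0.        ] [0.131 0.831 0.96 ] [ 0.311 -0.676 -0.668]
top 53.987417131977246 269.8893632923392 208.94921370794117 [-0.02934036  0.          0.          0.          0.        ] [ 0.408 -0.057  1.166] [ 0.154  0.004 -0.988]
```

View pics/top0.png

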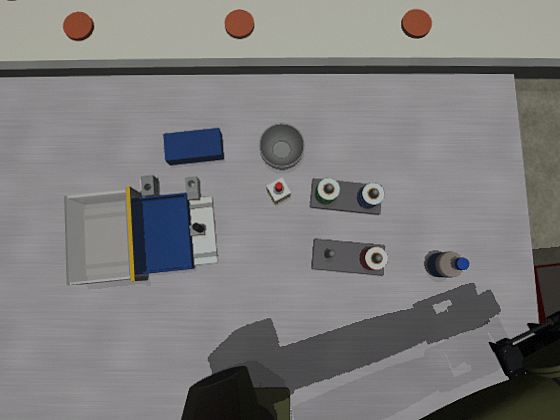

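View pics/side0.png

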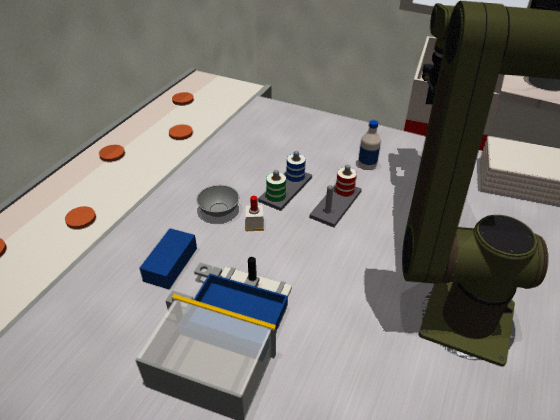

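```bash
cat > h.py <<'E'
from bench import manip
import cv2,numpy as np
np.set_printoptions(precision=4,suppress=True)
def cam(n):
    c=manip.capture(n);f=c["pixels"].shape[0]/2/np.tan(np.radians(c["vertical_fov"])/2)
    c["K"]=np.array([[f,0,c["cx"]],[0,f,c["cy"]],[0,0,1]]);c["D"]=np.array(c["distortion"])
    c["R"]=cv2.Rodrigues(np.array(c["rvec"]))[0];c["t"]=np.array(c["tvec"]).ravel();c["C"]=-c["R"].T@c["t"];return c
def ray(c,p):
    u=cv2.undistortPoints(np.array(p,float).reshape(1,1,2),c["K"],c["D"]).ravel()
    d=c["R"].T@np.array([u[0],u[1],1]);return d/np.linalg.norm(d)
def at_z(c,p,z):
    d=ray(c,p);return c["C"]+d*(z-c["C"][2])/d[2]
def tri(*cp):
    A=np.zeros((3,3));b=np.zeros(3)
    for c,p in cp:
        d=ray(c,p);P=np.eye(3)-np.outer(d,d);A+=P;b+=P@c["C"]
    X=np.linalg.solve(A,b);r=[np.linalg.norm(np.cross(X-c["C"],ray(c,p))) for c,p in cp];return X,max(r)
def proj(c,X):return cv2.projectPoints(np.array(X,float).reshape(-1,3),np.array(c["rvec"],float),c["t"],c["K"],c["D"])[0].reshape(-1,2)
def save(c,name,box=None,k=1):
    im=c["pixels"][:,:,::-1]
    if box: x0,y0,x1,y1=box;im=im[y0:y1,x0:x1]
    cv2.imwrite("pics/"+name,cv2.resize(im,None,fx=k,fy=k,interpolation=cv2.INTER_CUBIC))
E
python3 - <<'E'
from h import *
T=cam("top");S=cam("side")
for n in "roll0 roll1 roll2 roll3 stand_a pin pin_block guard fork_mouth carrier carrier_grip carrier_lug bowl sanitiser glove_box".split():
    for cn,c in(("top",T),("side",S)):
        try:
            for r in manip.trace(cn,n)[:2]:
                ys,xs=np.nonzero(r["pixels"]);print(n,cn,round(r["score"],2),np.round(r["at"],1),len(xs),xs.min(),xs.max(),ys.min(),ys.max())
        except Exception as e: print(n,cn,e)
a=cv2.resize(T["pixels"][160:280,130:230],None,fx=4,fy=4,interpolation=2);b=cv2.resize(T["pixels"][160:280,300:400],None,fx=4,fy=4,interpolation=2)
cv2.imwrite("pics/tc.png",np.hstack([a,b])[:,:,::-1])
E
```

```text
roll0 top 0.8 [371.  196.6] 445 357 384 183 207
roll0 side 0.94 [342.1 181.5] 408 337 355 168 194
roll0 side 0.81 [274.6 185.8] 521 266 286 173 202
roll1 top 0.8 [371.  196.6] 445 357 384 183 207
roll1 side 0.94 [342.1 181.5] 408 337 355 168 194
roll1 side 0.81 [274.6 185.8] 521 266 286 173 202
roll2 top 0.8 [371.  196.6] 445 357 384 183 207
roll2 side 0.94 [342.1 181.5] 408 337 355 168 194
roll2 side 0.81 [274.6 185.8] 521 266 286 173 202
roll3 top 0.8 [371.  196.6] 445 357 384 183 207
roll3 side 0.94 [342.1 181.5] 408 337 355 168 194
roll3 side 0.81 [274.6 185.8] 521 266 286 173 202
stand_a top 0.95 [340.3 260.2] 1805 311 384 238 274
stand_a top 0.92 [344.2 196.1] 1210 310 380 178 213
stand_a side 0.77 [333.1 203.3] 1174 310 361 165 226
stand_a side 0.6 [286.5 189.2] 666 260 311 151 209
pin top 0.6 [276.1 185.2] 101 273 283 182 193
pin top 0.42 [163.1 228.9] 4842 132 203 176 273
pin side 0.61 [252.4 204.7] 111 250 257 196 213
pin_block top 0.77 [279.3 194.7] 346 266 289 178 203
pin_block side 0.75 [255.5 222.4] 363 246 263 205 230
guard top 0.62 [136.5 231.8] 12738 65 216 176 284
g
[... 373 characters left out ...]
3
carrier side 0.73 [245.3 298.1] 3037 195 287 257 324
carrier_grip top 0.82 [164.7 232.1] 4742 132 204 177 273
carrier_grip side 0.82 [241.  294.5] 3149 194 286 257 326
carrier_lug top 0.58 [163.2 233.5] 4949 132 204 176 274
carrier_lug side 0.76 [241.3 299.6] 3209 193 287 257 326
bowl top 0.72 [282.3 147. ] 1527 259 303 124 165
bowl top 0.25 [137.4 236.4] 12818 64 216 176 284
bowl side 0.62 [217.2 199.6] 1066 196 238 185 216
sanitiser top 0.56 [448.2 264. ] 843 425 467 252 276
sanitiser side 0.56 [368.2 147.2] 710 359 379 121 168
sanitiser side 0.49 [288.  189.1] 618 259 311 152 209
glove_box top 0.65 [194.6 146.5] 1843 164 222 128 165
glove_box side 0.86 [165.9 259.7] 2121 139 196 229 288
```

View pics/tc.png

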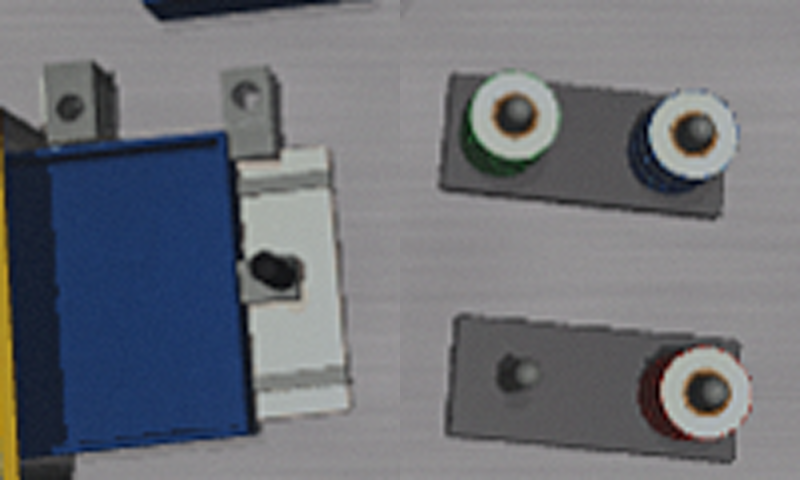

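```bash
python3 - <<'E'
from h import *
T=cam("top");S=cam("side")
o=lambda u,v,x0:(x0+(u+.5)/4-.5,160+(v+.5)/4-.5)
P=dict(fork=(o(70,107,130),.056),lug=(o(246,94,130),.04),handle=(o(260,261,130),.11),green=(o(514,117,200),.085),blue=(o(692,132,200),.085),red=(o(707,392,200),.085),sgreen=(o(519,112,200),.11),sblue=(o(698,128,200),.11),sred=(o(713,390,200),.11),sempty=(o(526,374,200),.11),
plateA=(o(350,410,130),.012),plateB=(o(327,148,130),.012),pin=((277.9,186.3),.105))
for n,(p,z) in P.items():
    X=at_z(T,p,z);print(n,np.round(p,1),X,"side:",proj(S,X)[0])
s=S["pixels"];a=cv2.resize(s[240:340,185:285],None,fx=4,fy=4,interpolation=2);b=cv2.resize(s[145:245,265:365],None,fx=4,fy=4,interpolation=2)
cv2.imwrite("pics/sc.png",np.hstack([a,b])[:,:,::-1])
E
```

```text
fork [147.1 186.4] [0.6457 0.2859 0.056 ] side: [180.0189 297.7883]
lug [191.1 183.1] [0.6577 0.1675 0.04  ] side: [202.746  267.5125]
handle [194.6 224.9] [0.532  0.1417 0.11  ] side: [249.3383 257.9278]
green [328.1 188.9] [ 0.6302 -0.2086  0.085 ] side: [275.4064 177.1275]
blue [372.6 192.6] [ 0.6194 -0.3273  0.085 ] side: [294.5421 157.8153]
red [376.4 257.6] [ 0.4468 -0.3299  0.085 ] side: [345.8394 171.5369]
sgreen [329.4 187.6] [ 0.6283 -0.2084  0.11  ] side: [275.9434 170.6625]
sblue [374.1 191.6] [ 0.6172 -0.3251  0.11  ] side: [295.1258 151.8376]
sred [377.9 257.1] [ 0.4471 -0.3275  0.11  ] side: [346.2716 165.3409]
sempty [331.1 253.1] [ 0.4579 -0.2085  0.11  ] side: [329.0965 186.0687]
plateA [217.1 262.1] [0.439  0.0949 0.012 ] side: [291.0233 283.4192]
plateB [211.4 196.6] [0.6242 0.1142 0.012 ] side: [225.0527 265.2419]
pin [277.9 186.3] [ 0.6336 -0.074   0.105 ] side: [253.5959 197.1626]
```

View pics/sc.png

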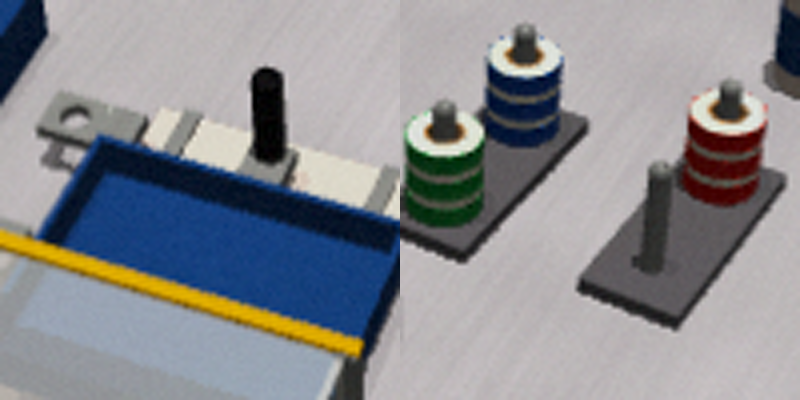

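Request:
{"fn": "apply_moves", "kwargs": {
  "targets": [
    {"hand": 1, "travel": [0, 0, 0], "turn": [0, 0, 0.132]},
    {"hand": 1, "travel": [0, 0, 0], "turn": [0, 0, 0.132]},
    {"hand": 1, "travel": [0, 0, 0], "turn": [0, 0, 0.132]},
    {"hand": 1, "travel": [0.344, -0.7, 0], "turn": [0, 0, 0]},
    {"hand": 1, "travel": [0.344, -0.7, 0], "turn": [0, 0, 0]},
    {"hand": 1, "travel": [0.344, -0.7, 0], "turn": [0, 0, 0]},
    {"hand": 1, "travel": [0.344, -0.7, 0], "turn": [0, 0, 0]},
    {"hand": 1, "travel": [0.344, -0.7, 0], "turn": [0, 0, 0]},
    {"hand": 1, "travel": [0.344, -0.7, 0], "turn": [0, 0, 0]},
    {"hand": 1, "travel": [0.344, -0.7, 0], "turn": [0, 0, 0]}
  ]
}}

```text
t: 2.63
tcp_pos: [0.3562, -0.3374, 0.2924]
eef_rot: [[0.995, 0.102, 0.0], [0.102, -0.995, -0.0], [0.0, 0.0, -1.0]]
wrist_force: [1.0, 0.8, 0.2]
opening: 0.0948
grasp_force: 0.0
```

Request:
{"fn": "apply_moves", "kwargs": {
  "targets": [
    {"hand": 1, "travel": [0.344, -0.7, 0], "turn": [0, 0, 0]},
    {"hand": 1, "travel": [0.344, -0.7, 0], "turn": [0, 0, 0]},
    {"hand": 1, "travel": [0.344, -0.7, 0], "turn": [0, 0, 0]},
    {"hand": 1, "travel": [0.344, -0.7, 0], "turn": [0, 0, 0]},
    {"hand": 1, "travel": [0.344, -0.7, 0], "turn": [0, 0, 0]},
    {"hand": 1, "travel": [0.344, -0.7, 0], "turn": [0, 0, 0]},
    {"hand": 1, "travel": [0.344, -0.7, 0], "turn": [0, 0, 0]},
    {"hand": 1, "travel": [0.344, -0.7, 0], "turn": [0, 0, 0]},
    {"hand": 1, "travel": [0.344, -0.7, 0], "turn": [0, 0, 0]},
    {"hand": 1, "travel": [0, 0, 0], "turn": [0, 0, 0]}
  ]
}}

```text
t: 3.47
tcp_pos: [0.4787, -0.0047, 0.2926]
eef_rot: [[0.994, 0.11, 0.001], [0.11, -0.994, 0.002], [0.001, -0.002, -1.0]]
wrist_force: [-1.4, -0.1, -0.7]
opening: 0.0948
grasp_force: 0.0
```

```bash
cat >> h.py <<'E'
def go(x,y,z,s=None):
    s=s or manip.get_state();R=np.array(s["eef_rot"]);d=R.T@(np.array([x,y,z])-s["tcp_pos"])
    th=np.degrees(np.arctan2(R[1,0],R[0,0]));tilt=R[2]
    print("t",round(s["t"],2),"tcp",np.array(s["tcp_pos"]),"yaw",round(th,2),"tilt",tilt,"F",np.array(s["wrist_force"]),"open",round(s["opening"],4),"gf",round(s["grasp_force"],1));print("units",d/.05)
E
python3 - <<'E'
from h import *
go(.531,.140,.147);W=cam("wrist");save(W,"w1.png");print(W["C"],W["R"][2])
for n,X in dict(handle=(.531,.140,.11),pin=(.6336,-.074,.105),lug=(.6577,.1675,.04),fork=(.6457,.2859,.056)).items():print(n,proj(W,X)[0])
E
```

```text
t 3.47 tcp [ 0.4787 -0.0047  0.2926] yaw 6.29 tilt [ 0.0014 -0.0022 -1.    ] F [-1.4337 -0.0804 -0.6578] open 0.0948 gf 0.0
units [ 1.3526 -2.7546  2.9198]
[0.5482 0.0021 0.3843] [-0.2453 -0.0247 -0.9691]
handle [121.0889 134.5926]
pin [383.0717  36.8829]
lug [129.5162   4.1935]
fork [7.373  3.8877]
```

View pics/w1.png

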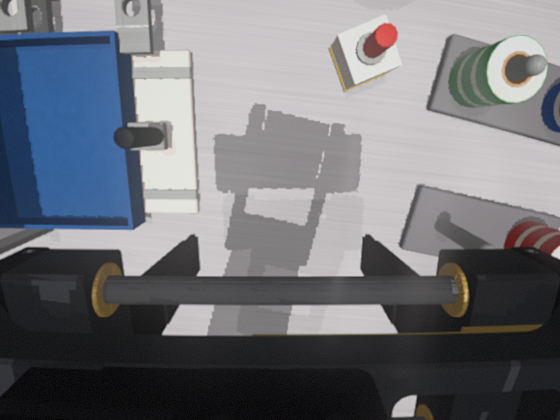

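Request:
{"fn": "apply_moves", "kwargs": {
  "targets": [
    {"hand": 1, "travel": [0.33, -0.68, 0], "turn": [0, 0, 0]},
    {"hand": 1, "travel": [0.33, -0.68, 0], "turn": [0, 0, 0]},
    {"hand": 1, "travel": [0.33, -0.68, 0], "turn": [0, 0, 0]},
    {"hand": 1, "travel": [0.33, -0.68, 0], "turn": [0, 0, 0]},
    {"hand": 1, "travel": [0, 0, 0.5], "turn": [0, 0, 0]},
    {"hand": 1, "travel": [0, 0, 0.6], "turn": [0, 0, 0]},
    {"hand": 1, "travel": [0, 0, 0.6], "turn": [0, 0, 0]},
    {"hand": 1, "travel": [0, 0, 0.6], "turn": [0, 0, 0]},
    {"hand": 1, "travel": [0, 0, 0.6], "turn": [0, 0, 0]},
    {"hand": 1, "travel": [0, 0, 0], "turn": [0, 0, 0]}
  ]
}}

```text
t: 4.35
tcp_pos: [0.5252, 0.1303, 0.1405]
eef_rot: [[0.995, 0.101, -0.012], [0.101, -0.995, -0.002], [-0.013, 0.001, -1.0]]
wrist_force: [-1.4, -0.9, -0.9]
opening: 0.0949
grasp_force: 0.0
```

Request:
{"fn": "apply_moves", "kwargs": {
  "grip_force": 25,
  "targets": [
    {"hand": 0.4, "travel": [0, 0, 0], "turn": [0, 0, 0]},
    {"hand": 0.4, "travel": [0, 0, 0], "turn": [0, 0, 0]},
    {"hand": 0.4, "travel": [0, 0, 0], "turn": [0, 0, 0]},
    {"hand": 0.1, "travel": [0, 0, 0], "turn": [0, 0, 0]},
    {"hand": 0.1, "travel": [0, 0, 0], "turn": [0, 0, 0]},
    {"hand": 0.1, "travel": [0, 0, 0], "turn": [0, 0, 0]},
    {"hand": 0.1, "travel": [0, 0, 0], "turn": [0, 0, 0]},
    {"hand": 0.1, "travel": [0, 0, 0], "turn": [0, 0, 0]},
    {"hand": 0.1, "travel": [0, 0, 0], "turn": [0, 0, 0]}
  ]
}}

```text
t: 5.1
tcp_pos: [0.5293, 0.1322, 0.1473]
eef_rot: [[0.995, 0.103, 0.0], [0.103, -0.995, 0.0], [0.0, 0.0, -1.0]]
wrist_force: [-0.2, 0.1, 0.3]
opening: 0.0407
grasp_force: 0.0
```

Request:
{"fn": "apply_moves", "kwargs": {
  "targets": [
    {"hand": 0.1, "travel": [0, -0.1, 0], "turn": [0, 0, 0]},
    {"hand": 0.1, "travel": [0, 0, 0], "turn": [0, 0, 0]},
    {"hand": 0.1, "travel": [0, 0, 0], "turn": [0, 0, 0]},
    {"hand": 0.1, "travel": [0, 0, 0], "turn": [0, 0, 0]},
    {"hand": 0.1, "travel": [0, 0, 0], "turn": [0, 0, 0]},
    {"hand": 0.1, "travel": [0, 0, 0], "turn": [0, 0, 0]}
  ]
}}

```text
t: 5.6
tcp_pos: [0.5287, 0.1375, 0.1472]
eef_rot: [[0.995, 0.103, -0.0], [0.103, -0.995, 0.001], [-0.0, -0.001, -1.0]]
wrist_force: [-0.8, 2.9, -0.2]
opening: 0.0197
grasp_force: 25.0
```

Request:
{"fn": "apply_moves", "kwargs": {
  "targets": [
    {"hand": 0.1, "travel": [0, 0.1, 0], "turn": [0, 0, 0]},
    {"hand": 0.1, "travel": [0, 0.2, 0], "turn": [0, 0, 0]},
    {"hand": 0.1, "travel": [0, 0.2, 0], "turn": [0, 0, 0]},
    {"hand": 0.1, "travel": [0, 0.2, 0], "turn": [0, 0, 0]},
    {"hand": 0.1, "travel": [0, 0.2, 0], "turn": [0, 0, 0]},
    {"hand": 0.1, "travel": [0, 0.2, 0], "turn": [0, 0, 0]},
    {"hand": 0.1, "travel": [0, 0, 0], "turn": [0, 0, 0]},
    {"hand": 0.1, "travel": [0, 0, 0], "turn": [0, 0, 0]}
  ]
}}

```text
t: 6.27
tcp_pos: [0.5344, 0.0806, 0.1472]
eef_rot: [[0.995, 0.101, -0.0], [0.101, -0.995, -0.002], [-0.001, 0.002, -1.0]]
wrist_force: [-2.1, -3.5, -0.2]
opening: 0.0198
grasp_force: 25.0
```

Request:
{"fn": "apply_moves", "kwargs": {
  "targets": [
    {"hand": 0.6, "travel": [0, 0, 0], "turn": [0, 0, 0]},
    {"hand": 0.6, "travel": [0, 0, 0], "turn": [0, 0, 0]},
    {"hand": 0.6, "travel": [0, 0, 0], "turn": [0, 0, 0]},
    {"hand": 1, "travel": [0, 0, -0.5], "turn": [0, 0, 0]},
    {"hand": 1, "travel": [0, 0, -0.6], "turn": [0, 0, 0]},
    {"hand": 1, "travel": [0, 0, -0.6], "turn": [0, 0, 0]},
    {"hand": 1, "travel": [0, 0, -0.6], "turn": [0, 0, 0]},
    {"hand": 1, "travel": [0, 0, -0.6], "turn": [0, 0, 0]},
    {"hand": 1, "travel": [0, 0, 0], "turn": [0, 0, 0]},
    {"hand": 1, "travel": [0, 0, 0], "turn": [0, 0, 0]}
  ]
}}

```text
t: 7.1
tcp_pos: [0.5355, 0.0829, 0.2953]
eef_rot: [[0.995, 0.103, 0.006], [0.103, -0.995, 0.0], [0.006, 0.0, -1.0]]
wrist_force: [-0.2, -1.2, -0.3]
opening: 0.0807
grasp_force: 0.0
```

```bash
python3 - <<'E'
from h import *
go(.63,-.2086,.29)
W=cam("wrist");save(W,"w2.png")
T=cam("top")
th=np.radians(5.9);c,s=np.cos(th),np.sin(th)
def carrier(h): return np.array([h[0]-s*.115, h[1]+c*.115])  # grip->tray centre
E
```

```text
t 7.1 tcp [0.5355 0.0829 0.2953] yaw 5.93 tilt [ 0.0058  0.0002 -1.    ] F [-0.2247 -1.2215 -0.3421] open 0.0807 gf 0.0
units [1.276  5.9946 0.114 ]
```

View pics/w2.png

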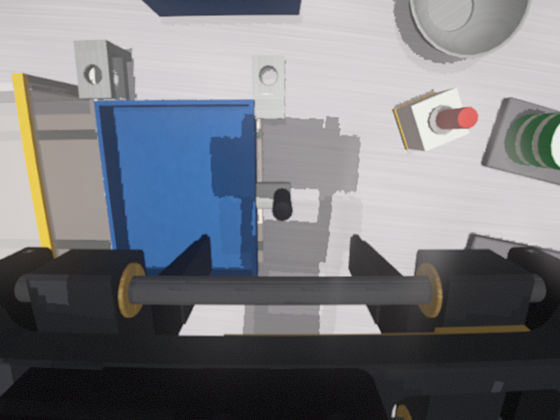

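```bash
python3 - <<'E'
from h import *
W=cam("wrist")
for n,p,z in [("fork",(94,75),.056),("lug",(268.5,75),.04),("handle",(282,211),.11),("rimR",(254,101),.049),("rimL",(98,104),.049),("pintop",(466,118.5),.105)]:print(n,at_z(W,p,z))
E
```

```text
fork [0.6401 0.2802 0.056 ]
lug [0.658  0.1065 0.04  ]
handle [0.5331 0.08   0.11  ]
rimR [0.6301 0.1184 0.049 ]
rimL [0.6124 0.2806 0.049 ]
pintop [ 0.6316 -0.0721  0.105 ]
```

Request:
{"fn": "apply_moves", "kwargs": {
  "targets": [
    {"hand": 1, "travel": [0.15, 0.75, 0], "turn": [0, 0, 0]},
    {"hand": 1, "travel": [0.15, 0.75, 0], "turn": [0, 0, 0]},
    {"hand": 1, "travel": [0.15, 0.75, 0], "turn": [0, 0, 0]},
    {"hand": 1, "travel": [0.15, 0.75, 0], "turn": [0, 0, 0]},
    {"hand": 1, "travel": [0.15, 0.75, 0], "turn": [0, 0, 0]},
    {"hand": 1, "travel": [0.15, 0.75, 0], "turn": [0, 0, 0]},
    {"hand": 1, "travel": [0.15, 0.75, 0], "turn": [0, 0, 0]},
    {"hand": 1, "travel": [0.15, 0.75, 0], "turn": [0, 0, 0]},
    {"hand": 1, "travel": [0, 0, 0], "turn": [0, 0, 0]},
    {"hand": 1, "travel": [0, 0, 0], "turn": [0, 0, 0]}
  ]
}}

```text
t: 8.08
tcp_pos: [0.6244, -0.2113, 0.2893]
eef_rot: [[0.995, 0.1, -0.004], [0.1, -0.995, 0.002], [-0.004, -0.002, -1.0]]
wrist_force: [0.6, 1.6, -1.3]
opening: 0.095
grasp_force: 0.0
```

```bash
python3 - <<'E'
from h import *
go(.629,-.21,.127)
E
```

```text
t 8.08 tcp [ 0.6244 -0.2113  0.2893] yaw 5.72 tilt [-0.0038 -0.0024 -1.    ] F [ 0.5974  1.5519 -1.3369] open 0.095 gf 0.0
units [ 0.1069 -0.0095  3.2464]
```

Request:
{"fn": "apply_moves", "kwargs": {
  "grip_force": 25,
  "targets": [
    {"hand": 1, "travel": [0.05, 0, 0.5], "turn": [0, 0, 0]},
    {"hand": 1, "travel": [0, 0, 0.6], "turn": [0, 0, 0]},
    {"hand": 1, "travel": [0, 0, 0.6], "turn": [0, 0, 0]},
    {"hand": 1, "travel": [0, 0, 0.6], "turn": [0, 0, 0]},
    {"hand": 1, "travel": [0, 0, 0.5], "turn": [0, 0, 0]},
    {"hand": 1, "travel": [0, 0, 0.3], "turn": [0, 0, 0]},
    {"hand": 1, "travel": [0, 0, 0.1], "turn": [0, 0, 0]},
    {"hand": 1, "travel": [0, 0, 0], "turn": [0, 0, 0]},
    {"hand": 1, "travel": [0, 0, 0], "turn": [0, 0, 0]}
  ]
}}

```text
t: 8.83
tcp_pos: [0.628, -0.2093, 0.1334]
eef_rot: [[0.995, 0.103, 0.001], [0.103, -0.995, -0.0], [0.001, 0.001, -1.0]]
wrist_force: [1.1, 0.9, -1.1]
opening: 0.0949
grasp_force: 0.0
```

Request:
{"fn": "apply_moves", "kwargs": {
  "targets": [
    {"hand": 0.5, "travel": [0, 0, 0], "turn": [0, 0, 0]},
    {"hand": 0.5, "travel": [0, 0, 0], "turn": [0, 0, 0]},
    {"hand": 0.5, "travel": [0, 0, 0], "turn": [0, 0, 0]},
    {"hand": 0.5, "travel": [0, 0, 0], "turn": [0, 0, 0]},
    {"hand": 0.5, "travel": [0, 0, 0], "turn": [0, 0, 0]},
    {"hand": 0.5, "travel": [0, 0, 0], "turn": [0, 0, 0]},
    {"hand": 0.5, "travel": [0, 0, 0], "turn": [0, 0, 0]},
    {"hand": 0.5, "travel": [0, 0, 0], "turn": [0, 0, 0]}
  ]
}}

```text
t: 9.5
tcp_pos: [0.6275, -0.2096, 0.1326]
eef_rot: [[0.995, 0.103, 0.0], [0.103, -0.995, -0.0], [0.0, 0.0, -1.0]]
wrist_force: [0.5, 0.1, 1.0]
opening: 0.0601
grasp_force: 25.0
```

Request:
{"fn": "apply_moves", "kwargs": {
  "grip_force": 30,
  "targets": [
    {"hand": 0.5, "travel": [0, 0, -0.1], "turn": [0, 0, 0]},
    {"hand": 0.5, "travel": [0, 0, -0.3], "turn": [0, 0, 0]},
    {"hand": 0.5, "travel": [0, 0, -0.5], "turn": [0, 0, 0]},
    {"hand": 0.5, "travel": [0, 0, -0.5], "turn": [0, 0, 0]},
    {"hand": 0.5, "travel": [0, 0, -0.5], "turn": [0, 0, 0]},
    {"hand": 0.5, "travel": [0, 0, -0.5], "turn": [0, 0, 0]},
    {"hand": 0.5, "travel": [0, 0, -0.2], "turn": [0, 0, 0]},
    {"hand": 0.5, "travel": [0, 0, 0], "turn": [0, 0, 0]},
    {"hand": 0.5, "travel": [0, 0, 0], "turn": [0, 0, 0]}
  ]
}}

```text
t: 10.25
tcp_pos: [0.6273, -0.2095, 0.2625]
eef_rot: [[0.995, 0.103, 0.001], [0.103, -0.995, -0.0], [0.001, 0.0, -1.0]]
wrist_force: [0.4, 0.0, -3.1]
opening: 0.0598
grasp_force: 30.0
```

```bash
python3 - <<'E'
from h import *
go(.5796,.2203,.2625)
E
```

```text
t 10.25 tcp [ 0.6273 -0.2095  0.2625] yaw 5.89 tilt [ 0.0006  0.0003 -1.    ] F [ 0.3709  0.0071 -3.0726] open 0.0598 gf 30.0
units [-0.0677 -8.6488 -0.0027]
```

Request:
{"fn": "apply_moves", "kwargs": {
  "targets": [
    {"hand": 0.5, "travel": [0, -0.3, 0], "turn": [0, 0, 0]},
    {"hand": 0.5, "travel": [0, -0.6, 0], "turn": [0, 0, 0]},
    {"hand": 0.5, "travel": [0, -0.7, 0], "turn": [0, 0, 0]},
    {"hand": 0.5, "travel": [0, -0.7, 0], "turn": [0, 0, 0]},
    {"hand": 0.5, "travel": [0, -0.7, 0], "turn": [0, 0, 0]},
    {"hand": 0.5, "travel": [0, -0.7, 0], "turn": [0, 0, 0]},
    {"hand": 0.5, "travel": [0, -0.7, 0], "turn": [0, 0, 0]},
    {"hand": 0.5, "travel": [0, -0.7, 0], "turn": [0, 0, 0]},
    {"hand": 0.5, "travel": [0, -0.7, 0], "turn": [0, 0, 0]},
    {"hand": 0.5, "travel": [0, -0.7, 0], "turn": [0, 0, 0]}
  ]
}}

```text
t: 11.08
tcp_pos: [0.592, 0.116, 0.2593]
eef_rot: [[0.995, 0.103, -0.005], [0.103, -0.995, -0.0], [-0.005, -0.0, -1.0]]
wrist_force: [0.5, -0.1, -1.9]
opening: 0.0594
grasp_force: 30.0
```

Request:
{"fn": "apply_moves", "kwargs": {
  "targets": [
    {"hand": 0.5, "travel": [-0.06, -0.7, 0], "turn": [0, 0, 0]},
    {"hand": 0.5, "travel": [0, -0.7, 0], "turn": [0, 0, 0]},
    {"hand": 0.5, "travel": [0, -0.5, 0], "turn": [0, 0, 0]},
    {"hand": 0.5, "travel": [0, -0.25, 0], "turn": [0, 0, 0]},
    {"hand": 0.5, "travel": [0, 0, 0], "turn": [0, 0, 0]},
    {"hand": 0.5, "travel": [0, 0, 0.5], "turn": [0, 0, 0]},
    {"hand": 0.5, "travel": [0, 0, 0.5], "turn": [0, 0, 0]},
    {"hand": 0.5, "travel": [0, 0, 0.5], "turn": [0, 0, 0]},
    {"hand": 0.5, "travel": [0, 0, 0.3], "turn": [0, 0, 0]},
    {"hand": 0.5, "travel": [0, 0, 0], "turn": [0, 0, 0]}
  ]
}}

```text
t: 11.92
tcp_pos: [0.5768, 0.2184, 0.1659]
eef_rot: [[0.995, 0.102, -0.011], [0.102, -0.995, -0.003], [-0.011, 0.002, -1.0]]
wrist_force: [-0.3, -1.5, -1.3]
opening: 0.0598
grasp_force: 30.0
```

```bash
python3 - <<'E'
from h import *
go(.5796,.2203,.137)
S=cam("side");save(S,"s3.png",(100,180,360,380),3)
E
```

```text
t 11.92 tcp [0.5768 0.2184 0.1659] yaw 5.83 tilt [-0.011   0.0024 -0.9999] F [-0.347  -1.4743 -1.3443] open 0.0598 gf 30.0
units [ 0.0659 -0.0343  0.5772]
```

View pics/s3.png

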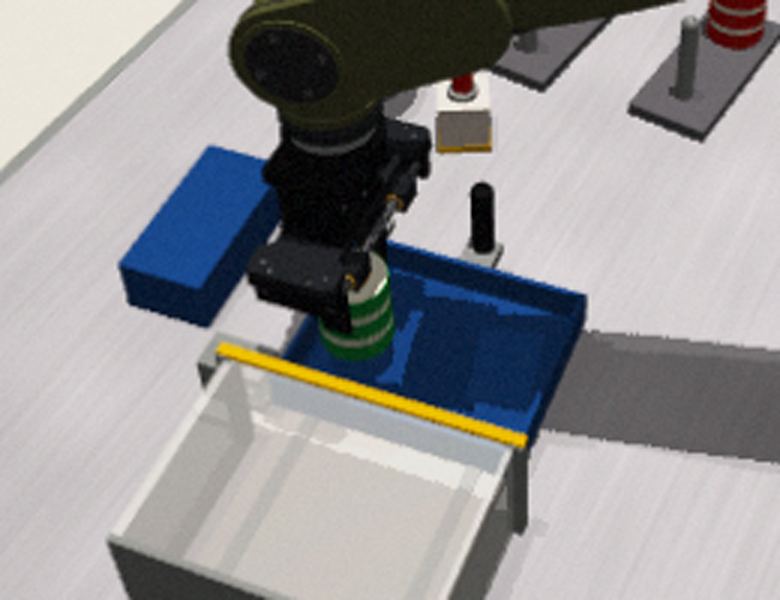

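Request:
{"fn": "apply_moves", "kwargs": {
  "targets": [
    {"hand": 0.5, "travel": [0, 0, 0.2], "turn": [0, 0, 0]},
    {"hand": 0.5, "travel": [0, 0, 0.2], "turn": [0, 0, 0]},
    {"hand": 0.5, "travel": [0, 0, 0.1], "turn": [0, 0, 0]},
    {"hand": 0.5, "travel": [0, 0, 0.1], "turn": [0, 0, 0]},
    {"hand": 0.5, "travel": [0, 0, 0.05], "turn": [0, 0, 0]},
    {"hand": 0.5, "travel": [0, 0, 0], "turn": [0, 0, 0]},
    {"hand": 0.5, "travel": [0, 0, 0], "turn": [0, 0, 0]}
  ]
}}

```text
t: 12.55
tcp_pos: [0.5802, 0.2204, 0.1399]
eef_rot: [[0.995, 0.103, 0.0], [0.103, -0.995, 0.0], [0.0, 0.0, -1.0]]
wrist_force: [0.7, -0.7, -1.5]
opening: 0.0602
grasp_force: 30.0
```

Request:
{"fn": "apply_moves", "kwargs": {
  "targets": [
    {"hand": 0.5, "travel": [0, 0, 0.05], "turn": [0, 0, 0]},
    {"hand": 0.5, "travel": [0, 0, 0], "turn": [0, 0, 0]},
    {"hand": 0.5, "travel": [0, 0, 0], "turn": [0, 0, 0]},
    {"hand": 0.85, "travel": [0, 0, 0], "turn": [0, 0, 0]},
    {"hand": 0.85, "travel": [0, 0, 0], "turn": [0, 0, 0]},
    {"hand": 0.85, "travel": [0, 0, 0], "turn": [0, 0, 0]},
    {"hand": 0.85, "travel": [0, 0, 0], "turn": [0, 0, 0]},
    {"hand": 0.85, "travel": [0, 0, 0], "turn": [0, 0, 0]}
  ]
}}

```text
t: 13.22
tcp_pos: [0.5803, 0.2204, 0.1376]
eef_rot: [[0.995, 0.103, 0.001], [0.103, -0.995, 0.0], [0.001, -0.0, -1.0]]
wrist_force: [-0.3, -0.2, -0.2]
opening: 0.0803
grasp_force: 0.0
```

Request:
{"fn": "apply_moves", "kwargs": {
  "targets": [
    {"hand": 1, "travel": [0, 0, -0.3], "turn": [0, 0, 0]},
    {"hand": 1, "travel": [0, 0, -0.5], "turn": [0, 0, 0]},
    {"hand": 1, "travel": [0, 0, -0.6], "turn": [0, 0, 0]},
    {"hand": 1, "travel": [0, 0, -0.6], "turn": [0, 0, 0]},
    {"hand": 1, "travel": [0, 0, -0.5], "turn": [0, 0, 0]},
    {"hand": 1, "travel": [0, 0, 0], "turn": [0, 0, 0]},
    {"hand": 1, "travel": [0, 0, 0], "turn": [0, 0, 0]}
  ]
}}

```text
t: 13.8
tcp_pos: [0.581, 0.2206, 0.2648]
eef_rot: [[0.995, 0.103, 0.005], [0.103, -0.995, 0.001], [0.005, -0.001, -1.0]]
wrist_force: [-0.3, -0.5, 0.2]
opening: 0.0952
grasp_force: 0.0
```

```bash
python3 - <<'E'
from h import *
go(.618,-.327,.262)
E
```

```text
t 13.8 tcp [0.581  0.2206 0.2648] yaw 5.89 tilt [ 0.0047 -0.0008 -1.    ] F [-0.3117 -0.4795  0.2185] open 0.0952 gf 0.0
units [-0.3879 10.9709  0.0454]
```

Request:
{"fn": "apply_moves", "kwargs": {
  "targets": [
    {"hand": 1, "travel": [-0.03, 0.8, 0], "turn": [0, 0, 0]},
    {"hand": 1, "travel": [-0.03, 0.8, 0], "turn": [0, 0, 0]},
    {"hand": 1, "travel": [-0.03, 0.8, 0], "turn": [0, 0, 0]},
    {"hand": 1, "travel": [-0.03, 0.8, 0], "turn": [0, 0, 0]},
    {"hand": 1, "travel": [-0.03, 0.8, 0], "turn": [0, 0, 0]},
    {"hand": 1, "travel": [-0.03, 0.8, 0], "turn": [0, 0, 0]},
    {"hand": 1, "travel": [-0.03, 0.8, 0], "turn": [0, 0, 0]},
    {"hand": 1, "travel": [-0.03, 0.8, 0], "turn": [0, 0, 0]},
    {"hand": 1, "travel": [-0.03, 0.8, 0], "turn": [0, 0, 0]},
    {"hand": 1, "travel": [-0.03, 0.8, 0], "turn": [0, 0, 0]}
  ]
}}

```text
t: 14.63
tcp_pos: [0.6051, -0.1807, 0.2598]
eef_rot: [[0.995, 0.102, -0.003], [0.102, -0.995, 0.001], [-0.003, -0.002, -1.0]]
wrist_force: [0.7, 0.7, -0.2]
opening: 0.0951
grasp_force: 0.0
```

Request:
{"fn": "apply_moves", "kwargs": {
  "targets": [
    {"hand": 1, "travel": [-0.03, 0.8, 0], "turn": [0, 0, 0]},
    {"hand": 1, "travel": [-0.03, 0.8, 0], "turn": [0, 0, 0]},
    {"hand": 1, "travel": [-0.03, 0.7, 0], "turn": [0, 0, 0]},
    {"hand": 1, "travel": [0, 0.45, 0], "turn": [0, 0, 0]},
    {"hand": 1, "travel": [0, 0.22, 0], "turn": [0, 0, 0]},
    {"hand": 1, "travel": [0, 0, 0], "turn": [0, 0, 0]},
    {"hand": 1, "travel": [0, 0, 0], "turn": [0, 0, 0]}
  ]
}}

```text
t: 15.22
tcp_pos: [0.6165, -0.3265, 0.2606]
eef_rot: [[0.995, 0.102, -0.002], [0.102, -0.995, 0.002], [-0.002, -0.002, -1.0]]
wrist_force: [-0.3, 0.2, 0.3]
opening: 0.095
grasp_force: 0.0
```

```bash
python3 - <<'E'
from h import *
go(.618,-.327,.1326)
E
```

```text
t 15.22 tcp [ 0.6165 -0.3265  0.2606] yaw 5.87 tilt [-0.0019 -0.0023 -1.    ] F [-0.3291  0.1945  0.2972] open 0.095 gf 0.0
units [0.0335 0.018  2.559 ]
```

Request:
{"fn": "apply_moves", "kwargs": {
  "grip_force": 30,
  "targets": [
    {"hand": 1, "travel": [0, 0, 0.3], "turn": [0, 0, 0]},
    {"hand": 1, "travel": [0, 0, 0.6], "turn": [0, 0, 0]},
    {"hand": 1, "travel": [0, 0, 0.6], "turn": [0, 0, 0]},
    {"hand": 1, "travel": [0, 0, 0.6], "turn": [0, 0, 0]},
    {"hand": 1, "travel": [0, 0, 0.4], "turn": [0, 0, 0]},
    {"hand": 1, "travel": [0, 0, 0.1], "turn": [0, 0, 0]},
    {"hand": 1, "travel": [0, 0, 0], "turn": [0, 0, 0]},
    {"hand": 1, "travel": [0, 0, 0], "turn": [0, 0, 0]},
    {"hand": 0.5, "travel": [0, 0, 0], "turn": [0, 0, 0]},
    {"hand": 0.5, "travel": [0, 0, 0], "turn": [0, 0, 0]}
  ]
}}

```text
t: 16.05
tcp_pos: [0.6181, -0.3276, 0.1349]
eef_rot: [[0.995, 0.103, 0.004], [0.103, -0.995, -0.002], [0.003, 0.003, -1.0]]
wrist_force: [0.7, -0.2, 0.4]
opening: 0.0866
grasp_force: 0.0
```

Request:
{"fn": "apply_moves", "kwargs": {
  "targets": [
    {"hand": 0.5, "travel": [0, 0, 0], "turn": [0, 0, 0]},
    {"hand": 0.5, "travel": [0, 0, 0], "turn": [0, 0, 0]},
    {"hand": 0.5, "travel": [0, 0, 0], "turn": [0, 0, 0]},
    {"hand": 0.5, "travel": [0, 0, 0], "turn": [0, 0, 0]},
    {"hand": 0.5, "travel": [0, 0, 0], "turn": [0, 0, 0]},
    {"hand": 0.5, "travel": [0, 0, 0], "turn": [0, 0, 0]},
    {"hand": 0.5, "travel": [0, 0, 0], "turn": [0, 0, 0]}
  ]
}}

```text
t: 16.63
tcp_pos: [0.6171, -0.3276, 0.1328]
eef_rot: [[0.995, 0.103, 0.001], [0.103, -0.995, -0.001], [0.0, 0.001, -1.0]]
wrist_force: [-0.5, -0.4, 2.7]
opening: 0.0603
grasp_force: 30.0
```

Request:
{"fn": "apply_moves", "kwargs": {
  "targets": [
    {"hand": 0.5, "travel": [0, 0, -0.1], "turn": [0, 0, 0]},
    {"hand": 0.5, "travel": [0, 0, -0.3], "turn": [0, 0, 0]},
    {"hand": 0.5, "travel": [0, 0, -0.5], "turn": [0, 0, 0]},
    {"hand": 0.5, "travel": [0, 0, -0.5], "turn": [0, 0, 0]},
    {"hand": 0.5, "travel": [0, 0, -0.5], "turn": [0, 0, 0]},
    {"hand": 0.5, "travel": [0, 0, -0.5], "turn": [0, 0, 0]},
    {"hand": 0.5, "travel": [0, 0, -0.2], "turn": [0, 0, 0]},
    {"hand": 0.5, "travel": [0, 0, 0], "turn": [0, 0, 0]}
  ]
}}

```text
t: 17.3
tcp_pos: [0.6182, -0.3278, 0.267]
eef_rot: [[0.995, 0.103, 0.006], [0.103, -0.995, -0.004], [0.006, 0.004, -1.0]]
wrist_force: [0.6, -1.0, -1.0]
opening: 0.0604
grasp_force: 30.0
```

Request:
{"fn": "apply_moves", "kwargs": {
  "targets": [
    {"hand": 0.5, "travel": [0, -0.3, 0], "turn": [0, 0, 0]},
    {"hand": 0.5, "travel": [-0.1, -0.6, 0], "turn": [0, 0, 0]},
    {"hand": 0.5, "travel": [-0.1, -0.7, 0], "turn": [0, 0, 0]},
    {"hand": 0.5, "travel": [-0.1, -0.7, 0], "turn": [0, 0, 0]},
    {"hand": 0.5, "travel": [-0.1, -0.7, 0], "turn": [0, 0, 0]},
    {"hand": 0.5, "travel": [-0.1, -0.7, 0], "turn": [0, 0, 0]},
    {"hand": 0.5, "travel": [-0.1, -0.7, 0], "turn": [0, 0, 0]},
    {"hand": 0.5, "travel": [-0.1, -0.7, 0], "turn": [0, 0, 0]},
    {"hand": 0.5, "travel": [-0.1, -0.7, 0], "turn": [0, 0, 0]},
    {"hand": 0.5, "travel": [-0.05, -0.7, 0], "turn": [0, 0, 0]}
  ]
}}

```text
t: 18.13
tcp_pos: [0.5388, -0.006, 0.2593]
eef_rot: [[0.995, 0.103, -0.005], [0.103, -0.995, 0.001], [-0.005, -0.001, -1.0]]
wrist_force: [0.8, 0.6, -1.7]
opening: 0.0601
grasp_force: 30.0
```

Request:
{"fn": "apply_moves", "kwargs": {
  "targets": [
    {"hand": 0.5, "travel": [0, -0.7, 0], "turn": [0, 0, 0]},
    {"hand": 0.5, "travel": [0, -0.7, 0], "turn": [0, 0, 0]},
    {"hand": 0.5, "travel": [0, -0.7, 0], "turn": [0, 0, 0]},
    {"hand": 0.5, "travel": [0, -0.7, 0], "turn": [0, 0, 0]},
    {"hand": 0.5, "travel": [0, -0.5, 0], "turn": [0, 0, 0]},
    {"hand": 0.5, "travel": [0, -0.38, 0], "turn": [0, 0, 0]},
    {"hand": 0.5, "travel": [0, 0, 0], "turn": [0, 0, 0]},
    {"hand": 0.5, "travel": [0, 0, 0], "turn": [0, 0, 0]},
    {"hand": 0.5, "travel": [0, 0, 0], "turn": [0, 0, 0]}
  ]
}}

```text
t: 18.88
tcp_pos: [0.5215, 0.1744, 0.2605]
eef_rot: [[0.995, 0.103, -0.003], [0.103, -0.995, -0.001], [-0.003, 0.001, -1.0]]
wrist_force: [-0.0, -0.1, -2.1]
opening: 0.0608
grasp_force: 30.0
```

```bash
python3 - <<'E'
from h import *
go(.5221,.1741,.138)
S=cam("side");save(S,"s4.png",(100,180,360,380),2)
E
```

```text
t 18.88 tcp [0.5215 0.1744 0.2605] yaw 5.9 tilt [-0.003   0.0007 -1.    ] F [-0.0262 -0.1411 -2.0847] open 0.0608 gf 30.0
units [0.0197 0.0046 2.4501]
```

View pics/s4.png

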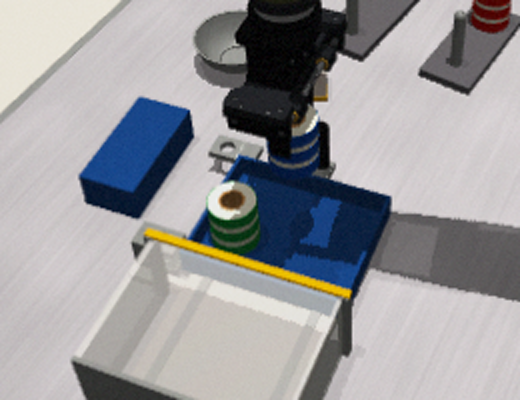

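Request:
{"fn": "apply_moves", "kwargs": {
  "targets": [
    {"hand": 0.5, "travel": [0, 0, 0.3], "turn": [0, 0, 0]},
    {"hand": 0.5, "travel": [0, 0, 0.5], "turn": [0, 0, 0]},
    {"hand": 0.5, "travel": [0, 0, 0.5], "turn": [0, 0, 0]},
    {"hand": 0.5, "travel": [0, 0, 0.5], "turn": [0, 0, 0]},
    {"hand": 0.5, "travel": [0, 0, 0.3], "turn": [0, 0, 0]},
    {"hand": 0.5, "travel": [0, 0, 0.2], "turn": [0, 0, 0]},
    {"hand": 0.5, "travel": [0, 0, 0.1], "turn": [0, 0, 0]},
    {"hand": 0.5, "travel": [0, 0, 0.05], "turn": [0, 0, 0]},
    {"hand": 0.5, "travel": [0, 0, 0.03], "turn": [0, 0, 0]},
    {"hand": 0.5, "travel": [0, 0, 0], "turn": [0, 0, 0]}
  ]
}}

```text
t: 19.77
tcp_pos: [0.5231, 0.1747, 0.1392]
eef_rot: [[0.995, 0.102, 0.002], [0.102, -0.995, 0.0], [0.002, -0.0, -1.0]]
wrist_force: [-0.7, -0.0, -1.2]
opening: 0.0601
grasp_force: 30.0
```

Request:
{"fn": "apply_moves", "kwargs": {
  "targets": [
    {"hand": 0.5, "travel": [0, 0, 0], "turn": [0, 0, 0]},
    {"hand": 0.85, "travel": [0, 0, 0], "turn": [0, 0, 0]},
    {"hand": 0.85, "travel": [0, 0, 0], "turn": [0, 0, 0]},
    {"hand": 0.85, "travel": [0, 0, 0], "turn": [0, 0, 0]},
    {"hand": 0.85, "travel": [0, 0, 0], "turn": [0, 0, 0]},
    {"hand": 0.85, "travel": [0, 0, 0], "turn": [0, 0, 0]}
  ]
}}

```text
t: 20.27
tcp_pos: [0.5227, 0.1748, 0.1387]
eef_rot: [[0.995, 0.103, 0.001], [0.103, -0.995, 0.0], [0.001, -0.0, -1.0]]
wrist_force: [0.3, 0.0, -0.6]
opening: 0.0804
grasp_force: 0.0
```

Request:
{"fn": "apply_moves", "kwargs": {
  "targets": [
    {"hand": 1, "travel": [0, 0, -0.3], "turn": [0, 0, 0]},
    {"hand": 1, "travel": [0, 0, -0.5], "turn": [0, 0, 0]},
    {"hand": 1, "travel": [0, 0, -0.6], "turn": [0, 0, 0]},
    {"hand": 1, "travel": [0, 0, -0.6], "turn": [0, 0, 0]},
    {"hand": 1, "travel": [0, 0, -0.5], "turn": [0, 0, 0]},
    {"hand": 1, "travel": [0, 0, 0], "turn": [0, 0, 0]},
    {"hand": 1, "travel": [0, 0, 0], "turn": [0, 0, 0]}
  ]
}}

```text
t: 20.85
tcp_pos: [0.5233, 0.175, 0.2657]
eef_rot: [[0.995, 0.103, 0.004], [0.103, -0.995, 0.001], [0.004, -0.001, -1.0]]
wrist_force: [0.2, 1.2, -0.3]
opening: 0.0948
grasp_force: 0.0
```

```bash
python3 - <<'E'
from h import *
go(.446,-.330,.2625)
E
```

```text
t 20.85 tcp [0.5233 0.175  0.2657] yaw 5.89 tilt [ 0.0045 -0.0005 -1.    ] F [ 0.249   1.2175 -0.3239] open 0.0948 gf 0.0
units [-2.5752  9.887   0.0461]
```

Request:
{"fn": "apply_moves", "kwargs": {
  "targets": [
    {"hand": 1, "travel": [-0.2, 0.75, 0], "turn": [0, 0, 0]},
    {"hand": 1, "travel": [-0.2, 0.75, 0], "turn": [0, 0, 0]},
    {"hand": 1, "travel": [-0.2, 0.75, 0], "turn": [0, 0, 0]},
    {"hand": 1, "travel": [-0.2, 0.75, 0], "turn": [0, 0, 0]},
    {"hand": 1, "travel": [-0.2, 0.75, 0], "turn": [0, 0, 0]},
    {"hand": 1, "travel": [-0.2, 0.75, 0], "turn": [0, 0, 0]},
    {"hand": 1, "travel": [-0.2, 0.75, 0], "turn": [0, 0, 0]},
    {"hand": 1, "travel": [-0.2, 0.75, 0], "turn": [0, 0, 0]},
    {"hand": 1, "travel": [-0.2, 0.75, 0], "turn": [0, 0, 0]},
    {"hand": 1, "travel": [-0.2, 0.75, 0], "turn": [0, 0, 0]}
  ]
}}

```text
t: 21.68
tcp_pos: [0.46, -0.2099, 0.2612]
eef_rot: [[0.995, 0.102, -0.003], [0.102, -0.995, 0.002], [-0.002, -0.002, -1.0]]
wrist_force: [1.0, 0.3, 0.5]
opening: 0.0952
grasp_force: 0.0
```

Request:
{"fn": "apply_moves", "kwargs": {
  "targets": [
    {"hand": 1, "travel": [-0.2, 0.75, 0], "turn": [0, 0, 0]},
    {"hand": 1, "travel": [-0.2, 0.75, 0], "turn": [0, 0, 0]},
    {"hand": 1, "travel": [-0.17, 0.55, 0], "turn": [0, 0, 0]},
    {"hand": 1, "travel": [0, 0.34, 0], "turn": [0, 0, 0]},
    {"hand": 1, "travel": [0, 0, 0], "turn": [0, 0, 0]},
    {"hand": 1, "travel": [0, 0, 0], "turn": [0, 0, 0]},
    {"hand": 1, "travel": [0, 0, 0], "turn": [0, 0, 0]},
    {"hand": 1, "travel": [0, 0, 0], "turn": [0, 0, 0]}
  ]
}}

```text
t: 22.35
tcp_pos: [0.4453, -0.3291, 0.2624]
eef_rot: [[0.995, 0.104, -0.001], [0.104, -0.995, 0.001], [-0.001, -0.001, -1.0]]
wrist_force: [-0.2, 0.8, 0.4]
opening: 0.0953
grasp_force: 0.0
```

```bash
python3 - <<'E'
from h import *
go(.446,-.330,.1326)
E
```

```text
t 22.35 tcp [ 0.4453 -0.3291  0.2624] yaw 5.97 tilt [-0.0009 -0.0013 -1.    ] F [-0.2237  0.7937  0.4191] open 0.0953 gf 0.0
units [0.014  0.0236 2.596 ]
```

Request:
{"fn": "apply_moves", "kwargs": {
  "grip_force": 30,
  "targets": [
    {"hand": 1, "travel": [0, 0, 0.3], "turn": [0, 0, 0]},
    {"hand": 1, "travel": [0, 0, 0.6], "turn": [0, 0, 0]},
    {"hand": 1, "travel": [0, 0, 0.6], "turn": [0, 0, 0]},
    {"hand": 1, "travel": [0, 0, 0.6], "turn": [0, 0, 0]},
    {"hand": 1, "travel": [0, 0, 0.4], "turn": [0, 0, 0]},
    {"hand": 1, "travel": [0, 0, 0.1], "turn": [0, 0, 0]},
    {"hand": 1, "travel": [0, 0, 0], "turn": [0, 0, 0]},
    {"hand": 1, "travel": [0, 0, 0], "turn": [0, 0, 0]},
    {"hand": 0.5, "travel": [0, 0, 0], "turn": [0, 0, 0]},
    {"hand": 0.5, "travel": [0, 0, 0], "turn": [0, 0, 0]}
  ]
}}

```text
t: 23.18
tcp_pos: [0.4464, -0.3311, 0.1355]
eef_rot: [[0.995, 0.103, 0.003], [0.103, -0.995, -0.003], [0.003, 0.003, -1.0]]
wrist_force: [0.4, 0.3, 0.3]
opening: 0.0867
grasp_force: 0.0
```

Request:
{"fn": "apply_moves", "kwargs": {
  "targets": [
    {"hand": 0.5, "travel": [0, 0, 0], "turn": [0, 0, 0]},
    {"hand": 0.5, "travel": [0, 0, 0], "turn": [0, 0, 0]},
    {"hand": 0.5, "travel": [0, 0, 0], "turn": [0, 0, 0]},
    {"hand": 0.5, "travel": [0, 0, 0], "turn": [0, 0, 0]},
    {"hand": 0.5, "travel": [0, 0, 0], "turn": [0, 0, 0]},
    {"hand": 0.5, "travel": [0, 0, 0], "turn": [0, 0, 0]},
    {"hand": 0.5, "travel": [0, 0, 0], "turn": [0, 0, 0]}
  ]
}}

```text
t: 23.77
tcp_pos: [0.4454, -0.3304, 0.1335]
eef_rot: [[0.995, 0.103, 0.0], [0.103, -0.995, -0.0], [0.0, 0.0, -1.0]]
wrist_force: [-0.9, 0.3, 2.5]
opening: 0.0582
grasp_force: 30.0
```

Request:
{"fn": "apply_moves", "kwargs": {
  "targets": [
    {"hand": 0.5, "travel": [0, 0, -0.1], "turn": [0, 0, 0]},
    {"hand": 0.5, "travel": [0, 0, -0.3], "turn": [0, 0, 0]},
    {"hand": 0.5, "travel": [0, 0, -0.5], "turn": [0, 0, 0]},
    {"hand": 0.5, "travel": [0, 0, -0.5], "turn": [0, 0, 0]},
    {"hand": 0.5, "travel": [0, 0, -0.5], "turn": [0, 0, 0]},
    {"hand": 0.5, "travel": [0, 0, -0.5], "turn": [0, 0, 0]},
    {"hand": 0.5, "travel": [0, 0, -0.2], "turn": [0, 0, 0]},
    {"hand": 0.5, "travel": [0, 0, 0], "turn": [0, 0, 0]}
  ]
}}

```text
t: 24.43
tcp_pos: [0.4463, -0.3312, 0.2664]
eef_rot: [[0.995, 0.103, 0.004], [0.103, -0.995, -0.004], [0.004, 0.004, -1.0]]
wrist_force: [-0.1, 0.4, -2.6]
opening: 0.0584
grasp_force: 30.0
```

```bash
python3 - <<'E'
from h import *
go(.4562,.2075,.2625)
S=cam("side");T=cam("top");W=cam("wrist")
r=lambda im,k:cv2.resize(im,None,fx=k,fy=k,interpolation=2)
a=r(S["pixels"][90:210,260:420],2.5);b=r(T["pixels"][180:300,110:270],2.5)
cv2.imwrite("pics/c5.png",np.hstack([a,b])[:,:,::-1])
E
```

```text
t 24.43 tcp [ 0.4463 -0.3312  0.2664] yaw 5.89 tilt [ 0.0039  0.0043 -1.    ] F [-0.0666  0.3534 -2.5544] open 0.0584 gf 30.0
units [  1.3027 -10.6976   0.0375]
```

View pics/c5.png

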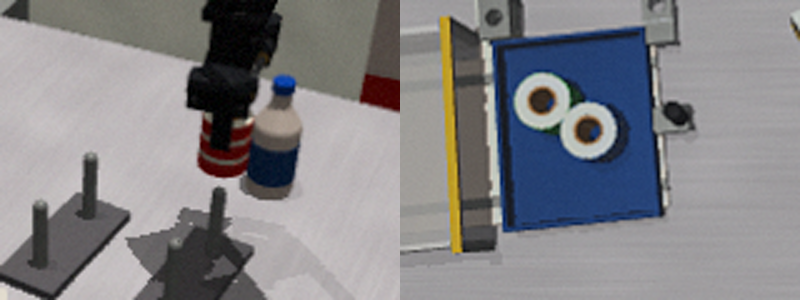

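```bash
python3 - <<'E'
from h import *
T=cam("top")
for p in [(542,100),(589,131)]:
    print(at_z(T,(110+(p[0]-400+.5)/2.5-.5,180+(p[1]+.5)/2.5-.5),.089))
for p in [(497,42),(645,30),(662,216),(503,231)]:print(at_z(T,(110+(p[0]-400+.5)/2.5-.5,180+(p[1]+.5)/2.5-.5),.049))
E
```

```text
[0.5485 0.2204 0.089 ]
[0.5154 0.1697 0.089 ]
[0.6186 0.283  0.049 ]
[0.6312 0.1191 0.049 ]
[0.4274 0.097  0.049 ]
[0.4118 0.2682 0.049 ]
```

Request:
{"fn": "apply_moves", "kwargs": {
  "targets": [
    {"hand": 0.5, "travel": [0, -0.3, 0], "turn": [0, 0, 0]},
    {"hand": 0.5, "travel": [0.1, -0.6, 0], "turn": [0, 0, 0]},
    {"hand": 0.5, "travel": [0.1, -0.7, 0], "turn": [0, 0, 0]},
    {"hand": 0.5, "travel": [0.1, -0.7, 0], "turn": [0, 0, 0]},
    {"hand": 0.5, "travel": [0.1, -0.7, 0], "turn": [0, 0, 0]},
    {"hand": 0.5, "travel": [0.1, -0.7, 0], "turn": [0, 0, 0]},
    {"hand": 0.5, "travel": [0.1, -0.7, 0], "turn": [0, 0, 0]},
    {"hand": 0.5, "travel": [0.1, -0.7, 0], "turn": [0, 0, 0]},
    {"hand": 0.5, "travel": [0.1, -0.7, 0], "turn": [0, 0, 0]},
    {"hand": 0.5, "travel": [0.1, -0.7, 0], "turn": [0, 0, 0]}
  ]
}}

```text
t: 25.47
tcp_pos: [0.4553, -0.0002, 0.2617]
eef_rot: [[0.995, 0.103, -0.002], [0.103, -0.995, 0.001], [-0.002, -0.001, -1.0]]
wrist_force: [0.4, 0.5, -1.9]
opening: 0.0586
grasp_force: 30.0
```

Request:
{"fn": "apply_moves", "kwargs": {
  "targets": [
    {"hand": 0.5, "travel": [0.1, -0.7, 0], "turn": [0, 0, 0]},
    {"hand": 0.5, "travel": [0.1, -0.7, 0], "turn": [0, 0, 0]},
    {"hand": 0.5, "travel": [0.1, -0.7, 0], "turn": [0, 0, 0]},
    {"hand": 0.5, "travel": [0.05, -0.7, 0], "turn": [0, 0, 0]},
    {"hand": 0.5, "travel": [0, -0.7, 0], "turn": [0, 0, 0]},
    {"hand": 0.5, "travel": [0, -0.5, 0], "turn": [0, 0, 0]},
    {"hand": 0.5, "travel": [0, -0.3, 0], "turn": [0, 0, 0]},
    {"hand": 0.5, "travel": [0, 0, 0], "turn": [0, 0, 0]},
    {"hand": 0.5, "travel": [0, 0, 0], "turn": [0, 0, 0]},
    {"hand": 0.5, "travel": [0, 0, 0], "turn": [0, 0, 0]}
  ]
}}

```text
t: 26.3
tcp_pos: [0.4514, 0.2127, 0.2622]
eef_rot: [[0.995, 0.103, -0.002], [0.103, -0.995, -0.001], [-0.002, 0.001, -1.0]]
wrist_force: [1.3, -0.3, -2.0]
opening: 0.0587
grasp_force: 30.0
```

```bash
python3 - <<'E'
from h import *
go(.4528,.2122,.138)
E
```

```text
t 26.3 tcp [0.4514 0.2127 0.2622] yaw 5.89 tilt [-0.0018  0.0008 -1.    ] F [ 1.3465 -0.324  -1.9604] open 0.0587 gf 30.0
units [0.0303 0.0116 2.4841]
```

Request:
{"fn": "apply_moves", "kwargs": {
  "targets": [
    {"hand": 0.5, "travel": [0, 0, 0.3], "turn": [0, 0, 0]},
    {"hand": 0.5, "travel": [0, 0, 0.5], "turn": [0, 0, 0]},
    {"hand": 0.5, "travel": [0, 0, 0.5], "turn": [0, 0, 0]},
    {"hand": 0.5, "travel": [0, 0, 0.5], "turn": [0, 0, 0]},
    {"hand": 0.5, "travel": [0, 0, 0.3], "turn": [0, 0, 0]},
    {"hand": 0.5, "travel": [0, 0, 0.2], "turn": [0, 0, 0]},
    {"hand": 0.5, "travel": [0, 0, 0.1], "turn": [0, 0, 0]},
    {"hand": 0.5, "travel": [0, 0, 0.05], "turn": [0, 0, 0]},
    {"hand": 0.5, "travel": [0, 0, 0.03], "turn": [0, 0, 0]},
    {"hand": 0.5, "travel": [0, 0, 0], "turn": [0, 0, 0]}
  ]
}}

```text
t: 27.13
tcp_pos: [0.4525, 0.2131, 0.1399]
eef_rot: [[0.995, 0.102, 0.001], [0.102, -0.995, 0.0], [0.001, -0.0, -1.0]]
wrist_force: [0.2, -0.1, -2.2]
opening: 0.0581
grasp_force: 30.0
```

Request:
{"fn": "apply_moves", "kwargs": {
  "targets": [
    {"hand": 0.5, "travel": [0, 0, 0], "turn": [0, 0, 0]},
    {"hand": 0.8, "travel": [0, 0, 0], "turn": [0, 0, 0]},
    {"hand": 0.8, "travel": [0, 0, 0], "turn": [0, 0, 0]},
    {"hand": 0.8, "travel": [0, 0, 0], "turn": [0, 0, 0]},
    {"hand": 0.8, "travel": [0, 0, 0], "turn": [0, 0, 0]},
    {"hand": 0.8, "travel": [0, 0, 0], "turn": [0, 0, 0]}
  ]
}}

```text
t: 27.63
tcp_pos: [0.4523, 0.2133, 0.1396]
eef_rot: [[0.995, 0.103, 0.001], [0.103, -0.995, 0.0], [0.001, -0.0, -1.0]]
wrist_force: [-0.1, -0.5, 0.0]
opening: 0.0755
grasp_force: 0.0
```

Request:
{"fn": "apply_moves", "kwargs": {
  "targets": [
    {"hand": 0.8, "travel": [0, 0, -0.3], "turn": [0, 0, 0]},
    {"hand": 0.8, "travel": [0, 0, -0.5], "turn": [0, 0, 0]},
    {"hand": 0.8, "travel": [0, 0, -0.6], "turn": [0, 0, 0]},
    {"hand": 0.8, "travel": [0, 0, -0.6], "turn": [0, 0, 0]},
    {"hand": 0.8, "travel": [0, 0, -0.5], "turn": [0, 0, 0]},
    {"hand": 0.5, "travel": [0, 0, 0], "turn": [0, 0, 0]},
    {"hand": 0.5, "travel": [0, 0, 0], "turn": [0, 0, 0]}
  ]
}}

```text
t: 28.22
tcp_pos: [0.4529, 0.2135, 0.2665]
eef_rot: [[0.995, 0.103, 0.004], [0.103, -0.995, 0.001], [0.004, -0.001, -1.0]]
wrist_force: [0.5, 0.2, -0.9]
opening: 0.0675
grasp_force: 0.0
```

```bash
python3 - <<'E'
from h import *
go(.534,.081,.2625)
S=cam("side");save(S,"s6.png",(150,180,350,330),2)
E
```

```text
t 28.22 tcp [0.4529 0.2135 0.2665] yaw 5.89 tilt [ 0.0043 -0.001  -1.    ] F [ 0.4555  0.2007 -0.8596] open 0.0675 gf 0.0
units [1.3402 2.8027 0.0827]
```

View pics/s6.png

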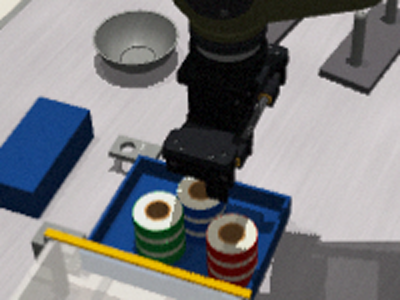

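Request:
{"fn": "apply_moves", "kwargs": {
  "grip_force": 25,
  "targets": [
    {"hand": 0.5, "travel": [0.33, 0.7, 0], "turn": [0, 0, 0]},
    {"hand": 0.5, "travel": [0.33, 0.7, 0], "turn": [0, 0, 0]},
    {"hand": 0.5, "travel": [0.33, 0.7, 0], "turn": [0, 0, 0]},
    {"hand": 0.5, "travel": [0.33, 0.7, 0], "turn": [0, 0, 0]},
    {"hand": 0.5, "travel": [0, 0, 0], "turn": [0, 0, 0]},
    {"hand": 0.5, "travel": [0, 0, 0], "turn": [0, 0, 0]},
    {"hand": 0.5, "travel": [0, 0, 0.5], "turn": [0, 0, 0]},
    {"hand": 0.5, "travel": [0, 0, 0.5], "turn": [0, 0, 0]},
    {"hand": 0.5, "travel": [0, 0, 0.5], "turn": [0, 0, 0]}
  ]
}}

```text
t: 29.02
tcp_pos: [0.531, 0.0819, 0.1875]
eef_rot: [[0.995, 0.104, -0.001], [0.104, -0.995, 0.0], [-0.001, -0.001, -1.0]]
wrist_force: [-0.8, 0.3, 0.1]
opening: 0.0477
grasp_force: 0.0
```

Request:
{"fn": "apply_moves", "kwargs": {
  "targets": [
    {"hand": 0.5, "travel": [0, 0, 0.5], "turn": [0, 0, 0]},
    {"hand": 0.5, "travel": [0, 0, 0.3], "turn": [0, 0, 0]},
    {"hand": 0.5, "travel": [0, 0, 0], "turn": [0, 0, 0]},
    {"hand": 0.1, "travel": [0, 0, 0], "turn": [0, 0, 0]},
    {"hand": 0.1, "travel": [0, 0, 0], "turn": [0, 0, 0]},
    {"hand": 0.1, "travel": [0, 0, 0], "turn": [0, 0, 0]},
    {"hand": 0.1, "travel": [0, 0, 0], "turn": [0, 0, 0]},
    {"hand": 0.1, "travel": [0, 0, 0], "turn": [0, 0, 0]},
    {"hand": 0.1, "travel": [0, 0, 0], "turn": [0, 0, 0]},
    {"hand": 0.1, "travel": [0, 0, 0], "turn": [0, 0, 0]}
  ]
}}

```text
t: 29.85
tcp_pos: [0.5328, 0.0807, 0.1506]
eef_rot: [[0.995, 0.103, 0.002], [0.103, -0.995, 0.0], [0.002, 0.0, -1.0]]
wrist_force: [-0.1, 0.4, 4.7]
opening: 0.0197
grasp_force: 25.0
```

Request:
{"fn": "apply_moves", "kwargs": {
  "targets": [
    {"hand": 0.1, "travel": [0, -0.05, 0], "turn": [0, 0, 0]},
    {"hand": 0.1, "travel": [0, -0.1, 0], "turn": [0, 0, 0]},
    {"hand": 0.1, "travel": [0, -0.15, 0], "turn": [0, 0, 0]},
    {"hand": 0.1, "travel": [0, -0.15, 0], "turn": [0, 0, 0]},
    {"hand": 0.1, "travel": [0, -0.15, 0], "turn": [0, 0, 0]},
    {"hand": 0.1, "travel": [0, -0.15, 0], "turn": [0, 0, 0]},
    {"hand": 0.1, "travel": [0, -0.15, 0], "turn": [0, 0, 0]},
    {"hand": 0.1, "travel": [0, -0.15, 0], "turn": [0, 0, 0]},
    {"hand": 0.1, "travel": [0, -0.15, 0], "turn": [0, 0, 0]},
    {"hand": 0.1, "travel": [0, -0.15, 0], "turn": [0, 0, 0]}
  ]
}}

```text
t: 30.68
tcp_pos: [0.5261, 0.1476, 0.1506]
eef_rot: [[0.995, 0.103, 0.002], [0.103, -0.995, -0.001], [0.002, 0.002, -1.0]]
wrist_force: [0.1, -3.3, 4.9]
opening: 0.0193
grasp_force: 25.0
```

Request:
{"fn": "apply_moves", "kwargs": {
  "targets": [
    {"hand": 0.1, "travel": [0, -0.15, 0], "turn": [0, 0, 0]},
    {"hand": 0.1, "travel": [0, -0.15, 0], "turn": [0, 0, 0]},
    {"hand": 0.1, "travel": [0, -0.15, 0], "turn": [0, 0, 0]},
    {"hand": 0.1, "travel": [0, -0.15, 0], "turn": [0, 0, 0]},
    {"hand": 0.1, "travel": [0, -0.15, 0], "turn": [0, 0, 0]},
    {"hand": 0.1, "travel": [0, -0.15, 0], "turn": [0, 0, 0]},
    {"hand": 0.1, "travel": [0, -0.15, 0], "turn": [0, 0, 0]},
    {"hand": 0.1, "travel": [0, -0.15, 0], "turn": [0, 0, 0]},
    {"hand": 0.1, "travel": [0, -0.15, 0], "turn": [0, 0, 0]},
    {"hand": 0.1, "travel": [0, -0.15, 0], "turn": [0, 0, 0]}
  ]
}}

```text
t: 31.52
tcp_pos: [0.5186, 0.2223, 0.1506]
eef_rot: [[0.995, 0.103, 0.003], [0.103, -0.995, -0.001], [0.003, 0.001, -1.0]]
wrist_force: [0.2, -4.4, 5.3]
opening: 0.0196
grasp_force: 25.0
```

Request:
{"fn": "apply_moves", "kwargs": {
  "targets": [
    {"hand": 0.1, "travel": [0, -0.15, 0], "turn": [0, 0, 0]},
    {"hand": 0.1, "travel": [0, -0.15, 0], "turn": [0, 0, 0]},
    {"hand": 0.1, "travel": [0, -0.1, 0], "turn": [0, 0, 0]},
    {"hand": 0.1, "travel": [0, -0.05, 0], "turn": [0, 0, 0]},
    {"hand": 0.1, "travel": [0, -0.05, 0], "turn": [0, 0, 0]},
    {"hand": 0.1, "travel": [0, 0, 0], "turn": [0, 0, 0]}
  ]
}}

```text
t: 32.02
tcp_pos: [0.516, 0.2477, 0.1506]
eef_rot: [[0.995, 0.103, 0.003], [0.103, -0.995, 0.001], [0.003, -0.0, -1.0]]
wrist_force: [2.2, -1.2, 4.7]
opening: 0.0195
grasp_force: 25.0
```

Request:
{"fn": "apply_moves", "kwargs": {
  "targets": [
    {"hand": 0.1, "travel": [0, -0.05, 0], "turn": [0, 0, 0]},
    {"hand": 0.1, "travel": [0, -0.05, 0], "turn": [0, 0, 0]},
    {"hand": 0.1, "travel": [0, -0.04, 0], "turn": [0, 0, 0]},
    {"hand": 0.1, "travel": [0, 0, 0], "turn": [0, 0, 0]}
  ]
}}

```text
t: 32.35
tcp_pos: [0.5154, 0.2545, 0.1506]
eef_rot: [[0.995, 0.103, 0.003], [0.103, -0.995, 0.0], [0.003, -0.0, -1.0]]
wrist_force: [1.1, -1.8, 5.5]
opening: 0.0195
grasp_force: 25.0
```

Request:
{"fn": "apply_moves", "kwargs": {
  "targets": [
    {"hand": 0.1, "travel": [0, -0.04, 0], "turn": [0, 0, 0]},
    {"hand": 0.1, "travel": [0, 0, 0], "turn": [0, 0, 0]}
  ]
}}

```text
t: 32.52
tcp_pos: [0.5152, 0.2564, 0.1506]
eef_rot: [[0.995, 0.103, 0.003], [0.103, -0.995, 0.0], [0.003, 0.0, -1.0]]
wrist_force: [1.3, -1.4, 4.5]
opening: 0.0194
grasp_force: 25.0
```

Request:
{"fn": "apply_moves", "kwargs": {
  "targets": [
    {"hand": 0.1, "travel": [0, -0.04, 0], "turn": [0, 0, 0]},
    {"hand": 0.1, "travel": [0, -0.04, 0], "turn": [0, 0, 0]},
    {"hand": 0.1, "travel": [0, 0, 0], "turn": [0, 0, 0]}
  ]
}}

```text
t: 32.77
tcp_pos: [0.515, 0.2587, 0.1506]
eef_rot: [[0.995, 0.103, 0.003], [0.103, -0.995, -0.004], [0.003, 0.004, -1.0]]
wrist_force: [2.0, -9.7, 7.1]
opening: 0.0195
grasp_force: 25.0
```

Request:
{"fn": "apply_moves", "kwargs": {
  "targets": [
    {"hand": 0.1, "travel": [0, -0.04, 0], "turn": [0, 0, 0]},
    {"hand": 0.1, "travel": [0, 0, 0], "turn": [0, 0, 0]}
  ]
}}

```text
t: 32.93
tcp_pos: [0.515, 0.259, 0.1506]
eef_rot: [[0.995, 0.103, 0.003], [0.103, -0.995, -0.008], [0.002, 0.008, -1.0]]
wrist_force: [1.4, -15.9, 10.0]
opening: 0.0197
grasp_force: 25.0
```

Request:
{"fn": "apply_moves", "kwargs": {
  "targets": [
    {"hand": 0.5, "travel": [0, 0.05, 0], "turn": [0, 0, 0]},
    {"hand": 0.5, "travel": [0, 0, 0], "turn": [0, 0, 0]},
    {"hand": 0.5, "travel": [0, 0, 0], "turn": [0, 0, 0]},
    {"hand": 0.5, "travel": [0, 0, 0], "turn": [0, 0, 0]},
    {"hand": 0.5, "travel": [0, 0, -0.4], "turn": [0, 0, 0]},
    {"hand": 0.5, "travel": [0, 0, -0.6], "turn": [0, 0, 0]},
    {"hand": 0.5, "travel": [0, 0, -0.6], "turn": [0, 0, 0]},
    {"hand": 0.5, "travel": [0, 0, -0.6], "turn": [0, 0, 0]},
    {"hand": 0.5, "travel": [0, 0, 0], "turn": [0, 0, 0]},
    {"hand": 0.5, "travel": [0, 0, 0], "turn": [0, 0, 0]}
  ]
}}

```text
t: 33.77
tcp_pos: [0.5144, 0.2606, 0.2618]
eef_rot: [[0.995, 0.103, 0.004], [0.103, -0.995, 0.002], [0.004, -0.002, -1.0]]
wrist_force: [-0.3, -0.6, -1.3]
opening: 0.0475
grasp_force: 0.0
```

Request:
{"fn": "apply_moves", "kwargs": {
  "targets": [
    {"hand": 0.5, "travel": [0, 0.3, 0], "turn": [0, 0, 0]},
    {"hand": 0.5, "travel": [0, 0.4, 0], "turn": [0, 0, 0]},
    {"hand": 0.5, "travel": [0, 0.3, 0], "turn": [0, 0, 0]},
    {"hand": 0.5, "travel": [0, 0, 0], "turn": [0, 0, 0]},
    {"hand": 0.5, "travel": [0, 0, 0], "turn": [0, 0, 0]},
    {"hand": 0.5, "travel": [0, 0, 0], "turn": [0, 0, 0]}
  ]
}}

```text
t: 34.27
tcp_pos: [0.5182, 0.2103, 0.2579]
eef_rot: [[0.995, 0.103, -0.002], [0.103, -0.995, -0.0], [-0.002, -0.0, -1.0]]
wrist_force: [0.4, -0.5, -1.0]
opening: 0.0474
grasp_force: 0.0
```

```bash
python3 - <<'E'
from h import *
go(.632,-.073,.2)
W=cam("wrist");save(W,"w7.png",(80,0,360,210),2.8)
print(proj(W,(.6428,.2873,.056)))
T=cam("top");S=cam("side");save(T,"t7f.png");save(S,"s7f.png")
E
```

```text
t 34.27 tcp [0.5182 0.2103 0.2579] yaw 5.89 tilt [-0.0022 -0.0001 -1.    ] F [ 0.3923 -0.4559 -1.0442] open 0.0474 gf 0.0
units [1.6839 5.8706 1.1539]
[[206.1965  58.2332]]
```

View pics/w7.png

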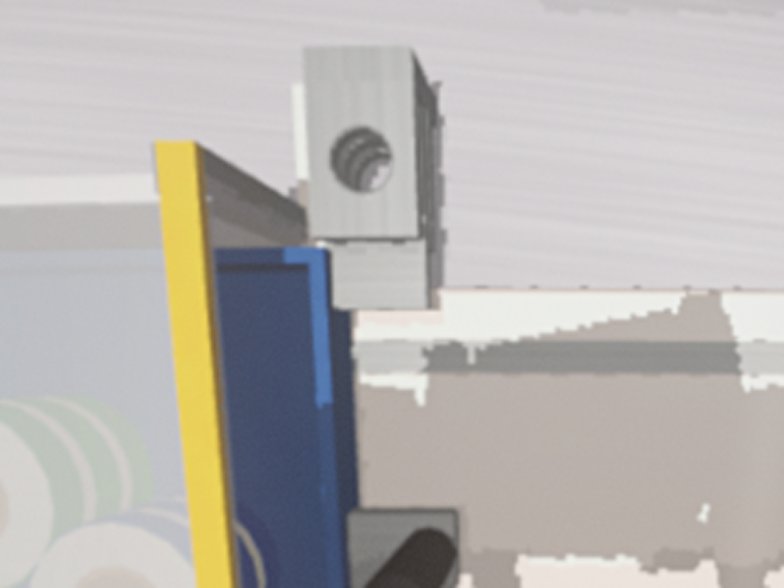

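Request:
{"fn": "apply_moves", "kwargs": {
  "targets": [
    {"hand": 0.5, "travel": [0.3, -0.2, 0], "turn": [0, 0, 0]},
    {"hand": 0.5, "travel": [0.4, -0.3, 0], "turn": [0, 0, 0]},
    {"hand": 0.3, "travel": [0.3, -0.2, 0], "turn": [0, 0, 0]},
    {"hand": 0.3, "travel": [0, 0, 0], "turn": [0, 0, 0]},
    {"hand": 0.5, "travel": [0, 0, 0], "turn": [0, 0, 0]},
    {"hand": 0.5, "travel": [0, 0, 0], "turn": [0, 0, 0]}
  ]
}}

```text
t: 34.92
tcp_pos: [0.5643, 0.25, 0.2588]
eef_rot: [[0.995, 0.103, -0.001], [0.103, -0.995, -0.0], [-0.001, 0.0, -1.0]]
wrist_force: [-0.5, 1.3, 0.1]
opening: 0.046
grasp_force: 0.0
```

```bash
python3 - <<'E'
from h import *
go(.6428,.2873,.2)
W=cam("wrist");p=proj(W,(.6428,.2873,.056))[0];print("pred",p)
x,y=np.round(p).astype(int);x0,y0=max(x-60,0),max(y-50,0)
np.save("w8.npy",W["pixels"])
g=W["pixels"][y0:y+50,x0:x+60].mean(2)
n,l,st,ce=cv2.connectedComponentsWithStats((g<105).astype(np.uint8))
for i in range(1,n):
    if st[i,4]>40: print(st[i],ce[i]+[x0,y0])
save(W,"w8.png",(x0,y0,x+60,y+50),5)
E
```

```text
t 34.92 tcp [0.5643 0.25   0.2588] yaw 5.92 tilt [-0.0011  0.0004 -1.    ] F [-0.4728  1.3004  0.1401] open 0.046 gf 0.0
units [ 1.6392 -0.5802  1.1744]
pred [247.0552 116.8989]
[ 16  56  22   9 138] [212.5797 127.1739]
[ 18  75  35  25 765] [220.9425 154.4405]
```

View pics/w8.png

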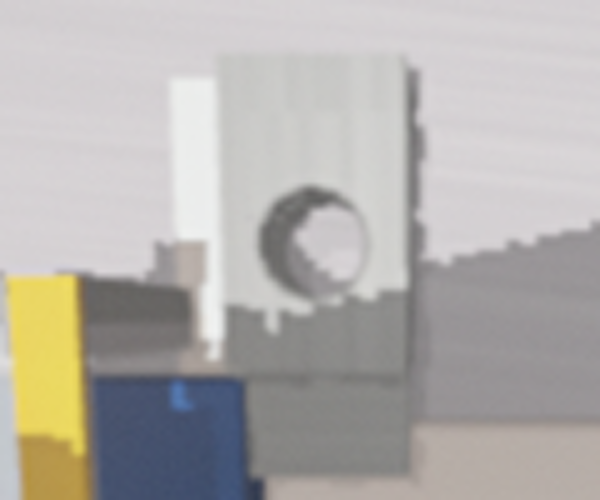

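```bash
python3 - <<'E'
from h import *
W=cam("wrist");a=at_z(W,(249.4,115.2),.056);print(a)
s=manip.get_state();W2=dict(W);W2["C"]=W["C"]+np.array([.5182,.2103,.2579])-s["tcp_pos"]
print(at_z(W2,(208.6,56.5),.056),tri((W,(249.4,115.2)),(W2,(208.6,56.5))))
s=np.array(s["tcp_pos"]);go(.632,-.073,.25)
E
```

```text
[0.6445 0.2851 0.056 ]
[0.6446 0.2853 0.056 ] (array([0.6444, 0.285 , 0.0572]), np.float64(3.727651082363253e-05))
t 35.02 tcp [0.5643 0.2497 0.2591] yaw 5.89 tilt [-0.0005  0.0002 -1.    ] F [ 0.0751 -0.0096  0.5115] open 0.0472 gf 0.0
units [0.6854 6.5582 0.1831]
```

Request:
{"fn": "apply_moves", "kwargs": {
  "targets": [
    {"hand": 0.5, "travel": [-0.1, 0.5, 0], "turn": [0, 0, 0]},
    {"hand": 0.5, "travel": [-0.1, 0.8, 0], "turn": [0, 0, 0]},
    {"hand": 0.5, "travel": [-0.1, 0.8, 0], "turn": [0, 0, 0]},
    {"hand": 0.5, "travel": [-0.1, 0.8, 0], "turn": [0, 0, 0]},
    {"hand": 0.5, "travel": [-0.1, 0.8, 0], "turn": [0, 0, 0]},
    {"hand": 0.5, "travel": [-0.1, 0.8, 0], "turn": [0, 0, 0]},
    {"hand": 0.5, "travel": [-0.1, 0.8, 0], "turn": [0, 0, 0]},
    {"hand": 0.5, "travel": [-0.1, 0.8, 0], "turn": [0, 0, 0]},
    {"hand": 0.5, "travel": [-0.1, 0.6, 0], "turn": [0, 0, 0]},
    {"hand": 0.5, "travel": [-0.1, 0.4, 0], "turn": [0, 0, 0]}
  ]
}}

```text
t: 35.85
tcp_pos: [0.5506, -0.1113, 0.2596]
eef_rot: [[0.995, 0.1, 0.0], [0.1, -0.995, -0.001], [0.0, 0.001, -1.0]]
wrist_force: [0.3, 0.6, -0.0]
opening: 0.0473
grasp_force: 0.0
```

Request:
{"fn": "apply_moves", "kwargs": {
  "targets": [
    {"hand": 0.5, "travel": [0, 0, 0], "turn": [0, 0, 0]},
    {"hand": 0.5, "travel": [0, 0, 0], "turn": [0, 0, 0]},
    {"hand": 0.5, "travel": [0, 0, 0], "turn": [0, 0, 0]},
    {"hand": 0.5, "travel": [0, 0, 0], "turn": [0, 0, 0]}
  ]
}}

```text
t: 36.18
tcp_pos: [0.5515, -0.1072, 0.2593]
eef_rot: [[0.995, 0.104, -0.0], [0.104, -0.995, 0.0], [0.0, -0.0, -1.0]]
wrist_force: [0.2, -0.6, 0.2]
opening: 0.0475
grasp_force: 0.0
```

```bash
python3 - <<'E'
from h import *
go(.632,-.073,.25)
W=cam("wrist")
for z in(.105,.061):print("pred",z,proj(W,(.632,-.073,z))[0])
h=cv2.cvtColor(W["pixels"],cv2.COLOR_RGB2HSV);m=((h[...,0]<8)|(h[...,0]>172))&(h[...,1]>150)&(h[...,2]>60)
n,l,st,ce=cv2.connectedComponentsWithStats(m.astype(np.uint8))
for i in range(1,n):
    if st[i,4]>80:
        print(st[i],ce[i]);ys,xs=np.nonzero(l==i);print(np.median(h[l==i],0));
x,y=np.round(proj(W,(.632,-.073,.08))[0]).astype(int);x0=max(x-50,0);y0=max(y-60,0);print(x0,y0)
save(W,"w9.png",(x0,y0,x+50,y+60),5)
E
```

```text
t 36.18 tcp [ 0.5515 -0.1072  0.2593] yaw 5.96 tilt [ 0.     -0.0003 -1.    ] F [ 0.2494 -0.5875  0.1912] open 0.0475 gf 0.0
units [ 1.6731 -0.5136  0.1857]
pred 0.105 [245.0522 112.1362]
pred 0.061 [250.375  114.9503]
198 54
```

View pics/w9.png

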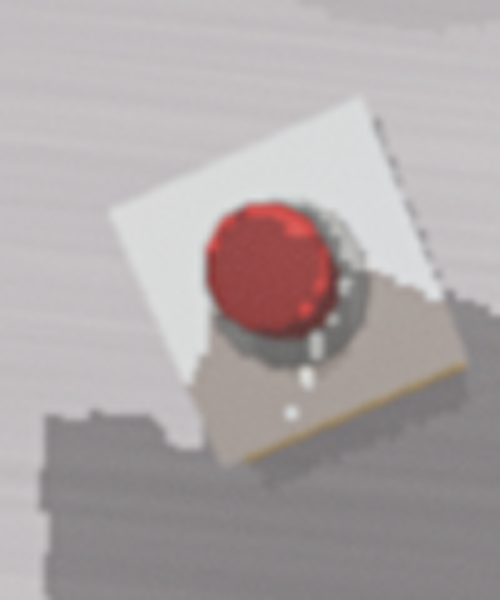

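```bash
python3 - <<'E'
from h import *
W=cam("wrist")
f=lambda u,v:(198+(u+.5)/5-.5,54+(v+.5)/5-.5)
print(at_z(W,f(266,268),.105))
P=[at_z(W,f(*p),.055) for p in[(110,210),(365,97),(467,361),(222,465)]]
print(P,np.mean(P,0),[np.linalg.norm(P[i]-P[i-1]) for i in range(4)])
print("flange",at_z(W,f(292,283),.061))
E
```

```text
[ 0.6361 -0.0769  0.105 ]
[array([ 0.6464, -0.0431,  0.055 ]), array([ 0.6702, -0.0872,  0.055 ]), array([ 0.6265, -0.1104,  0.055 ]), array([ 0.603 , -0.0668,  0.055 ])] [ 0.6365 -0.0769  0.055 ] [np.float64(0.049464736679413), np.float64(0.05007495175409168), np.float64(0.04945476702378418), np.float64(0.04944770213588469)]
flange [ 0.6367 -0.0775  0.061 ]
```

Request:
{"fn": "apply_moves", "kwargs": {
  "targets": [
    {"hand": 0.5, "travel": [0.5, -0.11, 0], "turn": [0, 0, 0]},
    {"hand": 0.5, "travel": [0.6, -0.11, 0], "turn": [0, 0, 0]},
    {"hand": 0.5, "travel": [0.4, -0.11, 0], "turn": [0, 0, 0]},
    {"hand": 0.5, "travel": [0.25, -0.1, 0], "turn": [0, 0, 0]},
    {"hand": 0.5, "travel": [0, 0, 0], "turn": [0, 0, 0]},
    {"hand": 0.5, "travel": [0, 0, 0], "turn": [0, 0, 0]},
    {"hand": 0.5, "travel": [0, 0, 0], "turn": [0, 0, 0]}
  ]
}}

```text
t: 36.87
tcp_pos: [0.6359, -0.0775, 0.2589]
eef_rot: [[0.995, 0.103, -0.001], [0.103, -0.995, -0.0], [-0.001, -0.0, -1.0]]
wrist_force: [-0.5, 0.5, -0.1]
opening: 0.0478
grasp_force: 0.0
```

```bash
python3 - <<'E'
from h import *
go(.6363,-.0769,.147)
E
```

```text
t 36.87 tcp [ 0.6359 -0.0775  0.2589] yaw 5.94 tilt [-0.0009 -0.0001 -1.    ] F [-0.4756  0.4617 -0.0803] open 0.0478 gf 0.0
units [ 0.0109 -0.0109  2.239 ]
```

Request:
{"fn": "apply_moves", "kwargs": {
  "grip_force": 30,
  "targets": [
    {"hand": 0.5, "travel": [0, 0, 0.5], "turn": [0, 0, 0]},
    {"hand": 0.5, "travel": [0, 0, 0.6], "turn": [0, 0, 0]},
    {"hand": 0.5, "travel": [0, 0, 0.6], "turn": [0, 0, 0]},
    {"hand": 0.5, "travel": [0, 0, 0.4], "turn": [0, 0, 0]},
    {"hand": 0.5, "travel": [0, 0, 0.15], "turn": [0, 0, 0]},
    {"hand": 0.5, "travel": [0, 0, 0], "turn": [0, 0, 0]},
    {"hand": 0.5, "travel": [0, 0, 0], "turn": [0, 0, 0]},
    {"hand": 0.15, "travel": [0, 0, 0], "turn": [0, 0, 0]},
    {"hand": 0.15, "travel": [0, 0, 0], "turn": [0, 0, 0]},
    {"hand": 0.15, "travel": [0, 0, 0], "turn": [0, 0, 0]}
  ]
}}

```text
t: 37.7
tcp_pos: [0.6374, -0.0781, 0.1488]
eef_rot: [[0.995, 0.103, 0.003], [0.103, -0.995, -0.001], [0.003, 0.001, -1.0]]
wrist_force: [0.6, 0.7, 0.1]
opening: 0.0327
grasp_force: 0.0
```

Request:
{"fn": "apply_moves", "kwargs": {
  "targets": [
    {"hand": 0.15, "travel": [0, 0, 0], "turn": [0, 0, 0]},
    {"hand": 0.15, "travel": [0, 0, 0], "turn": [0, 0, 0]},
    {"hand": 0.15, "travel": [0, 0, 0], "turn": [0, 0, 0]},
    {"hand": 0.15, "travel": [0, 0, 0], "turn": [0, 0, 0]},
    {"hand": 0.15, "travel": [0, 0, 0], "turn": [0, 0, 0]}
  ]
}}

```text
t: 38.12
tcp_pos: [0.6368, -0.0779, 0.1476]
eef_rot: [[0.995, 0.103, 0.001], [0.103, -0.995, 0.0], [0.001, 0.0, -1.0]]
wrist_force: [-1.5, 0.6, 4.7]
opening: 0.0192
grasp_force: 30.0
```

Request:
{"fn": "apply_moves", "kwargs": {
  "targets": [
    {"hand": 0.15, "travel": [0, 0, -0.1], "turn": [0, 0, 0]},
    {"hand": 0.15, "travel": [0, 0, -0.3], "turn": [0, 0, 0]},
    {"hand": 0.15, "travel": [0, 0, -0.5], "turn": [0, 0, 0]},
    {"hand": 0.15, "travel": [0, 0, -0.5], "turn": [0, 0, 0]},
    {"hand": 0.15, "travel": [0, 0, -0.5], "turn": [0, 0, 0]},
    {"hand": 0.15, "travel": [0, 0, -0.3], "turn": [0, 0, 0]},
    {"hand": 0.15, "travel": [0, 0, 0], "turn": [0, 0, 0]},
    {"hand": 0.15, "travel": [0, 0, 0], "turn": [0, 0, 0]}
  ]
}}

```text
t: 38.78
tcp_pos: [0.6366, -0.078, 0.2577]
eef_rot: [[0.995, 0.103, 0.002], [0.103, -0.995, -0.001], [0.002, 0.001, -1.0]]
wrist_force: [-0.5, -0.2, -1.5]
opening: 0.0196
grasp_force: 30.0
```

Request:
{"fn": "apply_moves", "kwargs": {
  "targets": [
    {"hand": 0.15, "travel": [0, -0.3, 0], "turn": [0, 0, 0]},
    {"hand": 0.15, "travel": [0.1, -0.6, 0], "turn": [0, 0, 0]},
    {"hand": 0.15, "travel": [0.1, -0.7, 0], "turn": [0, 0, 0]},
    {"hand": 0.15, "travel": [0.1, -0.7, 0], "turn": [0, 0, 0]},
    {"hand": 0.15, "travel": [0.1, -0.7, 0], "turn": [0, 0, 0]},
    {"hand": 0.15, "travel": [0.1, -0.7, 0], "turn": [0, 0, 0]},
    {"hand": 0.15, "travel": [0.1, -0.7, 0], "turn": [0, 0, 0]},
    {"hand": 0.15, "travel": [0.1, -0.7, 0], "turn": [0, 0, 0]},
    {"hand": 0.15, "travel": [0.1, -0.7, 0], "turn": [0, 0, 0]},
    {"hand": 0.15, "travel": [0.1, -0.6, 0], "turn": [0, 0, 0]}
  ]
}}

```text
t: 39.62
tcp_pos: [0.6464, 0.2479, 0.2536]
eef_rot: [[0.995, 0.104, -0.005], [0.104, -0.995, -0.001], [-0.005, 0.0, -1.0]]
wrist_force: [1.4, -1.0, -0.7]
opening: 0.0194
grasp_force: 30.0
```

Request:
{"fn": "apply_moves", "kwargs": {
  "targets": [
    {"hand": 0.15, "travel": [0, -0.5, 0], "turn": [0, 0, 0]},
    {"hand": 0.15, "travel": [0, -0.3, 0], "turn": [0, 0, 0]},
    {"hand": 0.15, "travel": [0, 0, 0], "turn": [0, 0, 0]},
    {"hand": 0.15, "travel": [0, 0, 0], "turn": [0, 0, 0]},
    {"hand": 0.15, "travel": [0, 0, 0], "turn": [0, 0, 0]},
    {"hand": 0.15, "travel": [0, 0, 0], "turn": [0, 0, 0]},
    {"hand": 0.15, "travel": [0, 0, 0], "turn": [0, 0, 0]}
  ]
}}

```text
t: 40.2
tcp_pos: [0.6445, 0.2835, 0.2567]
eef_rot: [[0.995, 0.101, -0.0], [0.101, -0.995, -0.0], [-0.0, 0.0, -1.0]]
wrist_force: [0.1, -0.2, -1.4]
opening: 0.0194
grasp_force: 30.0
```

```bash
python3 - <<'E'
from h import *
go(.645,.2842,.2016)
W=cam("wrist");save(W,"w10.png",(150,100,420,320),2.5)
print(proj(W,(.6445,.2852,.056)),proj(W,(.6445,.2852,.105)),proj(W,(.6445,.2852,.15)))
E
```

```text
t 40.2 tcp [0.6445 0.2835 0.2567] yaw 5.79 tilt [-0.0002  0.0003 -1.    ] F [ 0.0754 -0.1921 -1.3829] open 0.0194 gf 30.0
units [ 0.012  -0.0139  1.1015]
[[277.2277 204.7227]] [[276.7799 218.7092]] [[276.1909 237.1306]]
```

View pics/w10.png

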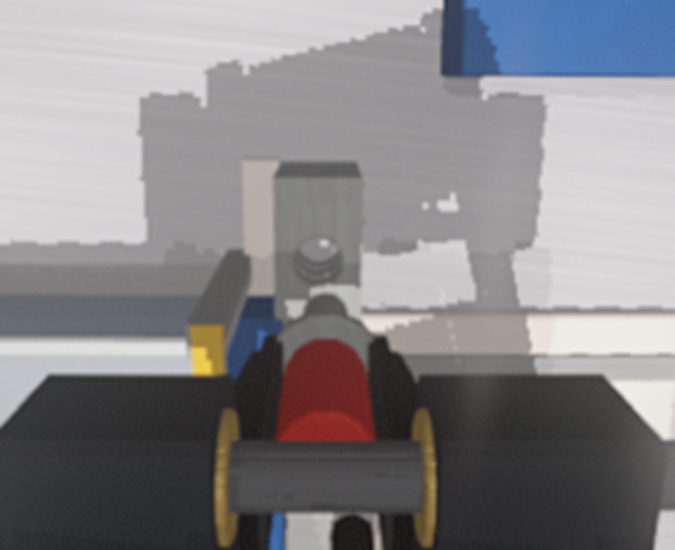

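Request:
{"fn": "apply_moves", "kwargs": {
  "targets": [
    {"hand": 0.15, "travel": [0.01, -0.03, 0.3], "turn": [0, 0, 0]},
    {"hand": 0.15, "travel": [0, 0, 0.4], "turn": [0, 0, 0]},
    {"hand": 0.15, "travel": [0, 0, 0.3], "turn": [0, 0, 0]},
    {"hand": 0.15, "travel": [0, 0, 0], "turn": [0, 0, 0]},
    {"hand": 0.15, "travel": [0, 0, 0], "turn": [0, 0, 0]},
    {"hand": 0.15, "travel": [0, 0, 0], "turn": [0, 0, 0]}
  ]
}}

```text
t: 40.75
tcp_pos: [0.6449, 0.2863, 0.2069]
eef_rot: [[0.995, 0.102, 0.0], [0.102, -0.995, 0.0], [0.0, -0.0, -1.0]]
wrist_force: [-0.3, 0.1, -0.6]
opening: 0.0199
grasp_force: 30.0
```

```bash
python3 - <<'E'
from h import *
go(.645,.285,.1486)
E
```

```text
t 40.75 tcp [0.6449 0.2863 0.2069] yaw 5.88 tilt [ 0.0004 -0.0001 -1.    ] F [-0.291   0.1123 -0.5648] open 0.0199 gf 30.0
units [-0.0002  0.0264  1.1669]
```

Request:
{"fn": "apply_moves", "kwargs": {
  "targets": [
    {"hand": 0.15, "travel": [0, 0.015, 0.1], "turn": [0, 0, 0]},
    {"hand": 0.15, "travel": [0, 0, 0.1], "turn": [0, 0, 0]},
    {"hand": 0.15, "travel": [0, 0, 0.1], "turn": [0, 0, 0]},
    {"hand": 0.15, "travel": [0, 0, 0.1], "turn": [0, 0, 0]},
    {"hand": 0.15, "travel": [0, 0, 0], "turn": [0, 0, 0]}
  ]
}}

```text
t: 41.17
tcp_pos: [0.644, 0.2853, 0.185]
eef_rot: [[0.995, 0.103, -0.002], [0.103, -0.995, -0.001], [-0.002, 0.001, -1.0]]
wrist_force: [-0.6, 0.1, -1.5]
opening: 0.0195
grasp_force: 30.0
```

Request:
{"fn": "apply_moves", "kwargs": {
  "targets": [
    {"hand": 0.15, "travel": [0, 0, 0.1], "turn": [0, 0, 0]},
    {"hand": 0.15, "travel": [0, 0, 0.1], "turn": [0, 0, 0]},
    {"hand": 0.15, "travel": [0, 0, 0.1], "turn": [0, 0, 0]},
    {"hand": 0.15, "travel": [0, 0, 0], "turn": [0, 0, 0]}
  ]
}}

```text
t: 41.5
tcp_pos: [0.644, 0.2853, 0.17]
eef_rot: [[0.995, 0.103, -0.002], [0.103, -0.995, -0.001], [-0.002, 0.001, -1.0]]
wrist_force: [-0.2, 0.5, -0.5]
opening: 0.0195
grasp_force: 30.0
```

Request:
{"fn": "apply_moves", "kwargs": {
  "targets": [
    {"hand": 0.15, "travel": [0, 0, 0.1], "turn": [0, 0, 0]},
    {"hand": 0.15, "travel": [0, 0, 0.1], "turn": [0, 0, 0]},
    {"hand": 0.15, "travel": [0, 0, 0.08], "turn": [0, 0, 0]},
    {"hand": 0.15, "travel": [0, 0, 0.04], "turn": [0, 0, 0]},
    {"hand": 0.15, "travel": [0, 0, 0], "turn": [0, 0, 0]}
  ]
}}

```text
t: 41.92
tcp_pos: [0.6443, 0.2854, 0.1547]
eef_rot: [[0.995, 0.103, -0.001], [0.103, -0.995, -0.001], [-0.002, 0.0, -1.0]]
wrist_force: [0.7, -0.6, -0.8]
opening: 0.0196
grasp_force: 30.0
```

Tip passes the lug freely; continue to flange contact.

Request:
{"fn": "apply_moves", "kwargs": {
  "targets": [
    {"hand": 0.15, "travel": [0, 0, 0.05], "turn": [0, 0, 0]},
    {"hand": 0.15, "travel": [0, 0, 0.05], "turn": [0, 0, 0]},
    {"hand": 0.15, "travel": [0, 0, 0.02], "turn": [0, 0, 0]},
    {"hand": 0.15, "travel": [0, 0, 0], "turn": [0, 0, 0]}
  ]
}}

```text
t: 42.25
tcp_pos: [0.6445, 0.2855, 0.1494]
eef_rot: [[0.995, 0.103, -0.0], [0.103, -0.995, -0.0], [-0.001, 0.0, -1.0]]
wrist_force: [-0.0, -0.9, -0.6]
opening: 0.0194
grasp_force: 30.0
```

Request:
{"fn": "apply_moves", "kwargs": {
  "targets": [
    {"hand": 0.15, "travel": [0, 0, 0.02], "turn": [0, 0, 0]},
    {"hand": 0.15, "travel": [0, 0, 0], "turn": [0, 0, 0]},
    {"hand": 0.15, "travel": [0, 0, 0], "turn": [0, 0, 0]}
  ]
}}

```text
t: 42.5
tcp_pos: [0.6447, 0.2856, 0.1488]
eef_rot: [[0.995, 0.103, 0.0], [0.103, -0.995, 0.0], [0.0, -0.0, -1.0]]
wrist_force: [-0.6, -0.2, -0.9]
opening: 0.0193
grasp_force: 30.0
```

Request:
{"fn": "apply_moves", "kwargs": {
  "targets": [
    {"hand": 0.15, "travel": [0, 0, 0.03], "turn": [0, 0, 0]},
    {"hand": 0.15, "travel": [0, 0, 0.02], "turn": [0, 0, 0]},
    {"hand": 0.15, "travel": [0, 0, 0], "turn": [0, 0, 0]}
  ]
}}

```text
t: 42.75
tcp_pos: [0.6451, 0.2857, 0.1486]
eef_rot: [[0.995, 0.103, 0.001], [0.103, -0.995, 0.0], [0.001, -0.0, -1.0]]
wrist_force: [-3.7, -1.0, 7.2]
opening: 0.0194
grasp_force: 30.0
```

Request:
{"fn": "apply_moves", "kwargs": {
  "targets": [
    {"hand": 0.5, "travel": [0, 0, 0], "turn": [0, 0, 0]},
    {"hand": 0.5, "travel": [0, 0, 0], "turn": [0, 0, 0]},
    {"hand": 0.5, "travel": [0, 0, 0], "turn": [0, 0, 0]},
    {"hand": 0.5, "travel": [0, 0, 0], "turn": [0, 0, 0]},
    {"hand": 0.5, "travel": [0, 0, 0], "turn": [0, 0, 0]},
    {"hand": 0.5, "travel": [0, 0, -0.3], "turn": [0, 0, 0]},
    {"hand": 0.5, "travel": [0, 0, -0.6], "turn": [0, 0, 0]},
    {"hand": 0.5, "travel": [0, 0, -0.6], "turn": [0, 0, 0]},
    {"hand": 0.5, "travel": [0, 0, -0.6], "turn": [0, 0, 0]},
    {"hand": 0.5, "travel": [0, 0, 0], "turn": [0, 0, 0]}
  ]
}}

```text
t: 43.58
tcp_pos: [0.6477, 0.2867, 0.2616]
eef_rot: [[0.995, 0.103, 0.014], [0.103, -0.995, 0.005], [0.014, -0.003, -1.0]]
wrist_force: [0.9, 0.5, 1.4]
opening: 0.0475
grasp_force: 0.0
```

Request:
{"fn": "apply_moves", "kwargs": {
  "targets": [
    {"hand": 0.5, "travel": [-0.2, 0.6, 0], "turn": [0, 0, 0]},
    {"hand": 0.5, "travel": [-0.2, 0.6, 0], "turn": [0, 0, 0]},
    {"hand": 0.5, "travel": [-0.2, 0.6, 0], "turn": [0, 0, 0]},
    {"hand": 0.5, "travel": [-0.2, 0.4, 0], "turn": [0, 0, 0]},
    {"hand": 0.5, "travel": [-0.2, 0, 0], "turn": [0, 0, 0]},
    {"hand": 0.5, "travel": [0, 0, 0], "turn": [0, 0, 0]},
    {"hand": 0.5, "travel": [0, 0, 0], "turn": [0, 0, 0]}
  ]
}}

```text
t: 44.17
tcp_pos: [0.6062, 0.1715, 0.252]
eef_rot: [[0.995, 0.103, 0.001], [0.103, -0.995, 0.001], [0.001, -0.001, -1.0]]
wrist_force: [-0.2, 0.1, 0.8]
opening: 0.0476
grasp_force: 0.0
```

```bash
python3 - <<'E'
from h import *
go(.645,.285,.15)
S=cam("side");W=cam("wrist");T=cam("top")
r=lambda im,w,h:cv2.resize(im,(w,h),interpolation=2)
a=r(S["pixels"][180:420,100:340],400,400);b=r(W["pixels"][0:210,0:210],400,400)
cv2.imwrite("pics/c11.png",np.hstack([a,b])[:,:,::-1])
for z in(.056,.062,.106):print(z,proj(W,(.6445,.2852,z))[0]*400/210,(proj(S,(.6445,.2852,z))[0]-[100,180])/.6)
E
```

```text
t 44.17 tcp [0.6062 0.1715 0.252 ] yaw 5.9 tilt [ 0.0011 -0.0006 -1.    ] F [-0.2115  0.0584  0.7968] open 0.0476 gf 0.0
units [ 1.0035 -2.1763  2.0415]
0.056 [306.6432 293.6472] [134.338  196.2478]
0.062 [301.9739 294.5875] [133.771  193.6235]
0.106 [260.8827 302.9089] [129.4957 173.7742]
```

View pics/c11.png

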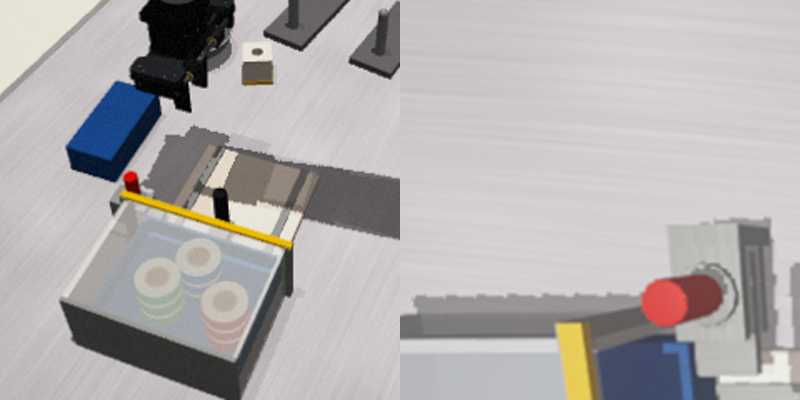

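The pin is seated: its flange is on the fork and its top is where it should be, at about (662,303) in the wrist crop. All three rolls stand in the tray under the guard.

```bash
python3 -c "from bench import manip;print(manip.sign_off())"
```

```text
the job is handed in; nothing more can be done
None
```

The three rolls present (red, green and blue; no yellow) are standing on the tray floor, the carrier is home under the guard and locked with the pin flange on the fork, and the job is handed in at about 44 s; no verdict was shown.

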